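# Regrasp a specimen holder from the drip rack into the loading fixture

## Robot

A 6-joint arm with a two-finger parallel gripper is mounted at the origin on the work surface. World frame = base frame: x ahead of the robot, y to its left, z up, the work surface at z = 0. Lengths are in mm, angles in rad, forces in N, time in s.
With the tool pointing down it reaches from about 250 to 850 mm from the base axis. Payload 12.5 kg.
Tool frame: the origin (TCP) lies on the centre line of the jaws, within the pads' length; the fingertips stand 14 mm ahead of it and the grasp point (between the pads) lies 5 mm behind it (robot.tip_reach is the distance from the TCP to the fingertips, in mm); y points along the fingers, x is the direction in which the jaws open and shut, and the axes are right-handed (so a half turn about y gives the same grasp; the last joint's range is limited). The gripper opens to 93 mm and grips with 3 to 60 N. Pads are 15 mm wide; open, the fingers measure 128 mm over their backs; the gripper's body (75 mm by 188 mm) begins 65 mm behind the grasp point.
Start: joints at [-1.32, 0.351, 1.652, -0, 1.139, -0.085], TCP at [181.257, -519.259, 195.633] pointing down, gripper open.
Joint ranges: [-2.75, 2.75], [-0.79, 2.1], [0.01, 2.65], [-1.57, 4.71], [0.07, 3.14], [-2.87, 2.87]. Speed limits (rad/s): [2.22, 2.22, 2.79, 3.14, 3.14, 3.14].

## Interface

Orientations are given as a unit quaternion [w, x, y, z].
In Python, from station import robot gives the robot as it stands. The module is installed in compiled form; this text tells all that it offers.
- The arm moves only by the tool step_arm, never from a script. Its arguments are lists of equal length, an entry for each row: "rotation": the turn, a rotation vector about the tool's x, y, z in rad, a list of three; "offset": the shift along the tool's x, y, z in m, a list of three; "gripper": the gripper's target within -1 to 1 (shut at 1, half-way at 0, fully open at -1). A call has 1 to 10 rows; each row is the pose to reach, as a shift and turn from the pose measured when the call began, along the tool's axes at that moment; what a row does not reach only later rows make up. A row lasts 1/10 s, in which the tool goes at most 50 mm and 8.59 degrees, less where a joint would pass 70% of its speed; a pose out of reach is approached as far as the arm can. A call with a gripper value outside its range is refused whole. The fingers move at their own pace and stop on an object; the grip force is fixed at half the most. Time passes only in rows, so rows that repeat a pose let the fingers close. It gives the time, the measured TCP pose, the force and the opening at its end, in the units of the state.
- robot.read_state(): the state, without advancing time (a new reading comes with each control period).
- robot.snapshot(name): name is "side" or "top"; returns a dict with "pixels" (384x512x3 uint8, red, green, blue), "fx", "fy", "cx", "cy" (pixels), "R" (3x3) and "t" (3): a world point X has camera coordinates R X + t. Camera axes: x right, y down, z forward; pixel columns grow to the right and rows downward; lengths in mm; the calibration is good to about 2 mm. A picture is of the moment at which its call begins. There is no depth.
- robot.hand_in(): hands the job in, once; it reports no verdict.
The state is a dict: "time": time; "joint_pos": joint angles; "dq": joint speeds; "joint_efforts": joint torques, N m; "tool_pos": TCP position; "eef_rot": TCP orientation; "wrist_force": force on the tool from outside, world axes, zero at the start; "wrist_torque": the same for the moment, N m; "grip_width": finger opening in mm.
Only numpy, scipy, OpenCV 4.12 (cv2) and the standard library are available. Lean on these libraries where they do the work, as an engineer would, in place of code of your own. Each camera call takes 0.05 s, during which the arm holds its last target. There are 200 camera calls.

## Task

Lift the washed specimen holder, the one disc with a spigot, out of the drip rack and lean it on the sloping stand with the spigot outwards, flat on the slope and down on both pegs, and let go of it. Then take it afresh, by the spigot that now stands free, and set it spigot up in the round pocket of the loading fixture, pressing it past the pocket's spring plungers and keeping hold until the flange is fully home and level, then let go. Leave the two plain discs standing in the rack and everything else on the bench where it is.

Things in the scene. Friction and masses are not known exactly. Their poses are not given: they have to be found in the camera images.
- holder: Specimen holder, about 0.45 kg: flange 120 mm in diameter, 12 mm thick, six holes; boss 48 mm diameter, 10 mm high; round spigot 30 mm diameter, 40 mm long (22 to 62 mm above the underside). Origin: centre of the underside; z out along the spigot. It starts on edge in one of the rack's slots, z level, top edge 131 mm above the bench.
- plate_a: Plain disc, 120 mm diameter, 12 mm thick, three holes, no spigot, on edge in another slot of the rack. Origin: centre of one face, z through the thickness. Not to be moved.
- plate_b: Plain disc with four holes, otherwise as plate_a, on edge in another slot. Not to be moved.
- rack: Steel wire drip rack, fixed, 125 mm (x) by 225 mm (y). Origin: centre underneath, z up. Slots at y = -78, 0, 78 mm, each between upright wires at x = -38 and 38 mm, 90 mm high, 15.6 mm apart for the 12 mm disc, which stands on two rails. A spigot in the rack points to its -y. A disc comes out straight up and is clear of the wires when raised 85 mm.
- stand: White sloping stand, fixed, base 130 by 130 mm. Origin on the bench, z up. Its slope, 120 mm wide, faces its -x and rises towards +x at 50 degrees from level. At the foot two pegs, 10 mm diameter, stick out 22 mm square to the slope at y = -36, 36 mm, their axes meeting it at x = -30, z = 45 mm. The slope ends 66 mm up from the pegs, so a leaning disc's top 48 mm overhangs free.
- stand_rest (a point): Point on the slope where the centre of the holder's underside lies when it leans properly on both pegs (stand frame: 4.8, 0, 86.4 mm; 54 mm up the slope from the pegs). Axes are the stand's. The holder's z then points along the slope's outward normal, (-0.766, 0, 0.643) in the stand's frame, 50 degrees from vertical.
- fixture: Loading fixture, fixed: round grey block, 165 mm diameter, 26 mm high, with a round pocket in its top, 123 mm diameter (1.5 mm clearance round the flange), 10 mm deep, 2.5 mm chamfer at the mouth. Three spring ball plungers in its wall hold the flange up 4 to 6 mm short of home; a straight push of 8 to 16 N beyond its weight takes it past them to the floor. Origin: centre of its underside, on the bench.
- pocket_floor (a point): Centre of the pocket's flat floor, 16 mm above the bench; the holder's origin comes here when it is home (flange top then 2 mm above the block's rim).
- bottle: White bottle, 54 mm diameter, 150 mm high, on the bench. Not to be moved. Origin: centre of its underside.
- jar: Jar, 60 mm diameter, 55 mm high, on the bench. Not to be moved. Origin: centre of its underside.
- beaker: Glass beaker, 64 mm diameter, 75 mm high, on the bench. Not to be moved. Origin: centre of its underside.
- mount_a: Black resin specimen mount, 30 mm diameter, 18 mm high, on the bench. Not to be moved. Origin: centre of its underside.
- mount_b: Second black specimen mount, same size. Not to be moved. Origin: centre of its underside.
- hex_key: T-handled key lying on the bench, 120 mm shank, 90 mm cross handle. Not to be moved. Origin: centre of its underside.
There are look-alikes about, which are no part of the job. Leave any yellow look-alike of the holder alone. Of the things that look like the stand, the larger one is meant.

How it is judged (in metres and radians):
On the way, in this order (a step that is already met when the one before it is completed fails the run):
1. the holder leans on the stand, on both pegs, flat on the slope, spigot outwards, and is let go (distance between holder and stand_rest below 0.008 m and angle between holder's own z axis and vertical between 0.79 and 0.96 rad and contact force between the fingers and holder below 0.1 N and linear speed of holder below 0.02 m/s), for 0.3 s.
2. the holder is fully home and level in the pocket, spigot up, while still held (horizontal distance between holder and pocket_floor below 0.004 m and z of holder in the frame of pocket_floor below 0.003 m and angle between holder's own z axis and vertical below 0.05 rad and contact force between the fingers and holder above 1 N), for 0.1 s.
At the end, for the whole second after the job is handed in: The holder lies spigot up in the fixture's pocket: its underside within 3 mm of the pocket floor and 4 mm of its centre, level within 3 degrees, let go and at rest (horizontal distance between holder and pocket_floor below 0.004 m and z of holder in the frame of pocket_floor below 0.003 m and angle between holder's own z axis and vertical below 0.05 rad and linear speed of holder below 0.01 m/s and angular speed of holder below 0.1 rad/s and contact force between the fingers and holder below 0.1 N); the robot touches nothing.
It fails at once if a plain disc in the rack is shifted by more than 20 mm (distance of any of plate_a, plate_b from where it was at the start of the episode above 0.02 m).
It fails at once if another loose thing is shifted by more than 20 mm (distance of any of bottle, jar, beaker, mount_a, mount_b, hex_key from where it was at the start of the episode above 0.02 m).
It also fails if it takes over 67 s, if anything falls off the work surface, if the arm or the gripper's body presses on something with over 40 N, if the wrist force passes 120 N, or if a joint passes its speed limit or range.

## Working session

There is one attempt and no reset: what is moved stays moved. The work goes in short steps, Python scripts to look and compute and a tool call to move; the robot and the scene stay as the last step left them, time stands still between calls to the robot, and variables do not carry over. Pictures are saved under pics/ and viewed, about 8 in all and at most 12, crops included, and the job is handed in when it is done.

Besides the shell and the picture viewer there is one more tool, called after ">>>" as name(argument=value, ...), one argument or row to a line, values as JSON. step_arm: Moves the arm, as the interface text tells. Its arguments: {"type":"object","properties":{"rotation":{"type":"array"},"offset":{"type":"array"},"gripper":{"type":"array"}},"required":["rotation","offset","gripper"]}

```bash
mkdir -p pics
cat > h.py <<'E'
import numpy as np, cv2
from station import robot
from scipy.spatial.transform import Rotation as Rn
def snap(n,f):
    s=robot.snapshot(n); cv2.imwrite('pics/%s.png'%f,s['pixels'][:,:,::-1]); np.savez('pics/%s.npz'%f,**{k:s[k] for k in s}); return s
def load(f): return dict(np.load('pics/%s.npz'%f))
def proj(s,X):
    c=np.asarray(X,float)@np.array(s['R']).T+np.array(s['t']); return np.stack([s['fx']*c[...,0]/c[...,2]+s['cx'],s['fy']*c[...,1]/c[...,2]+s['cy']],-1)
def onz(s,u,v,z):
    R=np.array(s['R']);t=np.array(s['t']);C=-R.T@t
    d=R.T@np.array([(u-s['cx'])/s['fx'],(v-s['cy'])/s['fy'],1.]); return C+d*(z-C[2])/d[2]
def crop(f,x0,y0,x1,y1,k,out):
    i=cv2.imread('pics/%s.png'%f)[y0:y1,x0:x1]; cv2.imwrite('pics/%s.png'%out,cv2.resize(i,None,fx=k,fy=k,interpolation=cv2.INTER_CUBIC))
def Rq(q): return Rn.from_quat([q[1],q[2],q[3],q[0]])
E
python3 - <<'E'
from h import *
a=snap('side','s0');b=snap('top','t0')
for s in(a,b):print(s['fx'],s['cx'],s['cy'],(-np.array(s['R']).T@s['t']).round(),np.array(s['R']).round(2).tolist())
st=robot.read_state();print(st, robot.tip_reach)
E
```

```text
433.69276520267545 259.10545451394626 180.96531896820449 [-41. 730. 688.] [[-0.78, -0.62, -0.02], [-0.32, 0.44, -0.84], [0.53, -0.65, -0.54]]
399.21317199585 257.83448997102414 184.56586667551946 [ 259.   -4. 1276.] [[0.14, -0.99, 0.01], [-0.96, -0.14, -0.23], [0.23, 0.03, -0.97]]
{'time': 0.1, 'joint_pos': array([-1.31958830e+00,  3.51176331e-01,  1.65233658e+00, -5.87295709e-06,
        1.13913483e+00, -8.46264440e-02]), 'dq': array([ 0.00077101, -0.0025907 , -0.00343016,  0.00113753, -0.00020836,
        0.00142609]), 'joint_efforts': array([ 6.17301903e-04, -4.98028636e+01, -2.85704952e+01,  7.00234948e-02,
        2.39233294e-02, -2.97338806e-05]), 'tool_pos': array([ 181.18211794, -518.94728197,  195.16752428]), 'eef_rot': array([ 0.57677201, -0.57629307,  0.40968813, -0.40911609]), 'wrist_force': array([-0.03321489, -0.23225421, -0.08706637]), 'wrist_torque': array([0.01006157, 0.01821703, 0.00825846]), 'grip_width': 93.24956427543006} 14.0
```

View pics/t0.png

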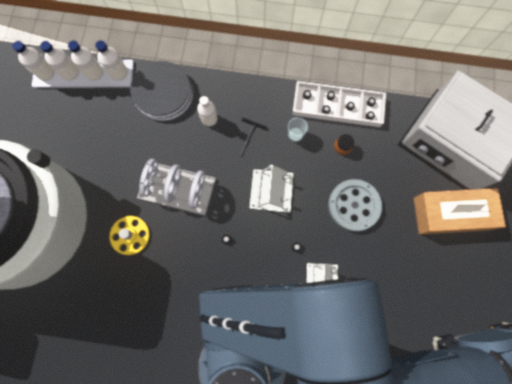

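View pics/s0.png

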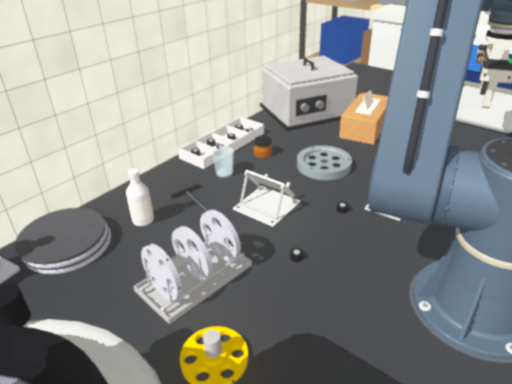

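Run:
```python
from h import *
crop('t0',125,145,225,220,4,'a'); crop('s0',125,200,260,320,4,'b')
a=cv2.imread('pics/a.png');b=cv2.imread('pics/b.png')
cv2.imwrite('pics/ab.png',cv2.resize(np.vstack([a,]),None,fx=1,fy=1))
h=480; a2=cv2.resize(a,(400,300)); 
c=np.zeros((480+0,540+0,3),np.uint8)
crop('t0',240,150,400,245,5,'c')
```

```text
(no output)
```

View pics/b.png

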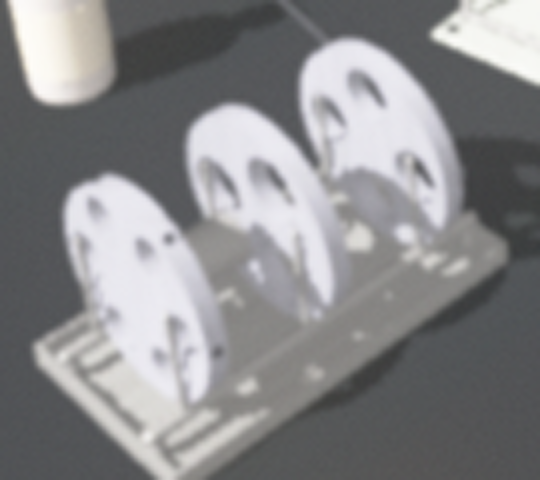

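View pics/a.png

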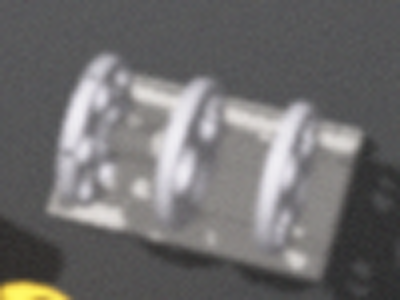

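View pics/c.png

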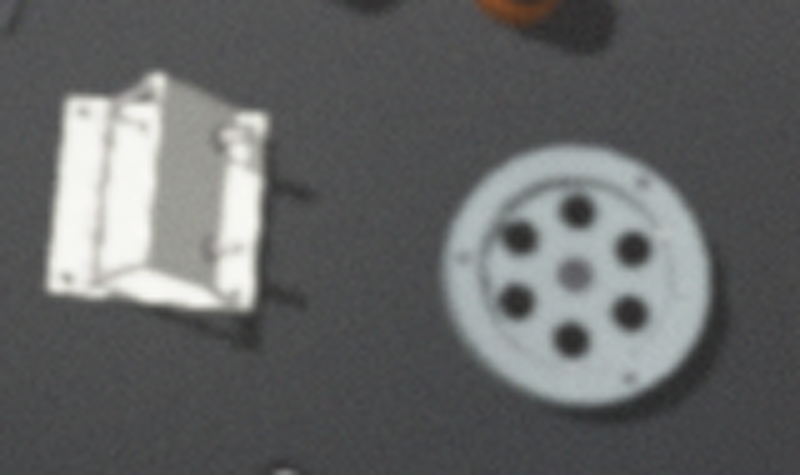

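```bash
cat > fit.py <<'E'
from h import *
from scipy.optimize import least_squares
def P(pose,L):  # pose x,y,yaw (mm, rad)
    c,s=np.cos(pose[2]),np.sin(pose[2]); L=np.asarray(L,float)
    return np.stack([pose[0]+c*L[...,0]-s*L[...,1],pose[1]+s*L[...,0]+c*L[...,1],L[...,2]],-1)
def fit(obs,x0,f='0'):
    S={k:load(k+f) for k in 'st'}
    def r(x): return np.concatenate([proj(S[k],P(x,np.array(l,float)))-np.array(uv) for k,l,uv in obs])
    o=least_squares(r,x0,loss='soft_l1'); return o.x,r(o.x).reshape(-1,2)
E
cat > m1.py <<'E'
from fit import *
T=load('t0')
for n,u,v,z in[('rack',175,187,5),('stand',272,190,5),('fix',355.2,205,26)]:print(n,onz(T,u,v,z).round(1))
z=4
st,r=fit([('t',[-65,65,z],(293.6,172.4)),('t',[65,65,z],(253,169.4)),('t',[65,-65,z],(249.6,208)),('t',[-65,-65,z],(291.6,212.4))],[450,0,1.5])
print('stand',st.round(3),r.round(1).tolist())
# rack -y towards world -y (right in image)
rk,r=fit([('t',[-62.5,112.5,z],(137,198)),('t',[62.5,-112.5,z],(216,177.5)),('t',[-62.5,-112.5,z],(205.5,215)),('s',[-62.5,112.5,z],(166.3,318.8)),('s',[62.5,112.5,z],(133.8,286.2)),('s',[-62.5,-112.5,z],(252,262.5))],[420,240,0])
print('rack',rk.round(3),r.round(1).tolist())
np.save('st.npy',st);np.save('rk.npy',rk)
# fixture: threshold/edges
img=cv2.imread('pics/t0.png')[150:245,320:390];g=cv2.cvtColor(img,cv2.COLOR_BGR2GRAY)
_,b=cv2.threshold(cv2.GaussianBlur(g,(3,3),0),0,255,cv2.THRESH_OTSU)
c=max(cv2.findContours(b,0,1)[0],key=cv2.contourArea);e=cv2.fitEllipse(c);print('ell',e)
fx=onz(T,e[0][0]+320,e[0][1]+150,26);print(fx.round(1))
g2=cv2.cvtColor(cv2.imread('pics/s0.png')[130:190,285:365],cv2.COLOR_BGR2GRAY)
th=np.linspace(0,2*np.pi,73)
def circ(C,r,ax,ay): return np.array(C)+r*(np.cos(th)[:,None]*np.array(ax)+np.sin(th)[:,None]*np.array(ay))
def draw(f,out,box,k):
    S=load(f); i=cv2.imread('pics/%s.png'%f)[box[1]:box[3],box[0]:box[2]]
    i=cv2.resize(i,None,fx=k,fy=k,interpolation=cv2.INTER_CUBIC)
    def pl(X,col):
        p=((proj(S,X)-[box[0],box[1]]+.5)*k-.5); cv2.polylines(i,[np.round(p*8).astype(int)],False,col,1,cv2.LINE_AA,3)
    pl(P(rk,[[a*62.5,b*112.5,4] for a,b in[(1,1),(1,-1),(-1,-1),(-1,1),(1,1)]]),(0,255,0))
    for y0 in(78,0,-78):
        for d,col in((6,(0,0,255)),(-6,(0,255,255))): pl(P(rk,circ([0,y0+d,71],60,[1,0,0],[0,0,1])),col)
    pl(P(rk,circ([0,78+6-62,71],15,[1,0,0],[0,0,1])),(255,0,255)); 
    pl(P(st,[[a*65,b*65,4] for a,b in[(1,1),(1,-1),(-1,-1),(-1,1),(1,1)]]),(0,255,0))
    u=np.array([.643,0,.766]);n=np.array([-.766,0,.643])
    for y in(-36,36):
        p=np.array([-30,y,45]);pl(P(st,[p,p+22*n]),(0,0,255))
    p=np.array([-30,0,45.]);pl(P(st,[p+[0,-60,0],p+66*u+[0,-60,0],p+66*u+[0,60,0],p+[0,60,0]]),(255,0,255))
    pl(circ(fx,82.5,[1,0,0],[0,1,0]),(0,255,0));pl(circ(fx,61.5,[1,0,0],[0,1,0]),(0,0,255))
    cv2.imwrite('pics/%s.png'%out,i)
draw('t0','ov_t',(130,145,390,245),3); draw('s0','ov_s',(125,130,365,325),3)
a,b=[cv2.imread('pics/ov_%s.png'%k) for k in 'ts']
b=cv2.resize(b,None,fx=.5,fy=.5) if 0 else b
E
python3 m1.py
```

```text
rack [507.8 295.5   5. ]
stand [543.1 -18.8   5. ]
fix [ 527.8 -287.2   26. ]
stand [652.296  -4.005   8.057] [[-0.6, 3.1], [0.6, 8.3], [1.7, -67.8], [-1.7, -74.3]]
rack [ 5.08744e+02  2.88551e+02 -1.30000e-01] [[1.1, -2.0], [-0.2, 0.7], [-1.0, -0.4], [1.0, 0.9], [0.3, -0.2], [-0.8, -0.1]]
ell ((34.94898986816406, 54.39320755004883), (50.064788818359375, 52.938682556152344), 120.32659149169922)
[ 529.7 -286.2   26. ]
```

View pics/ov_s.png

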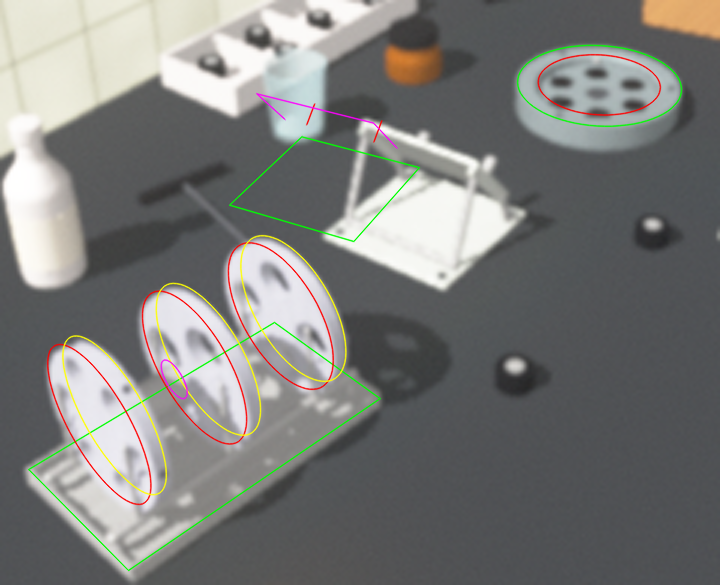

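View pics/ov_t.png

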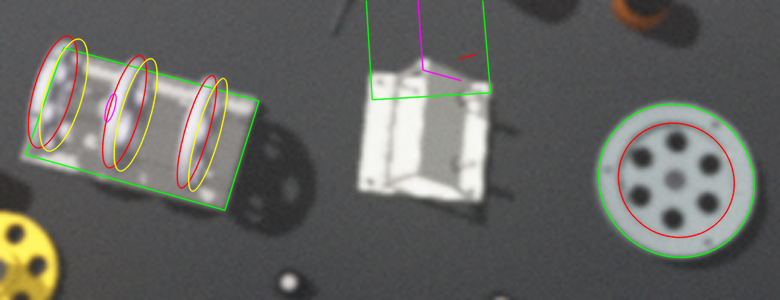

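```bash
python3 - <<'E'
s=open('m1.py').read()
i=s.index("st,r=fit");j=s.index("print('stand'")
s=s[:i]+"st,r=fit([('t',[-65,-65,z],(293.6,172.4)),('t',[65,-65,z],(253,169.4)),('t',[65,65,z],(249.6,208)),('t',[-65,65,z],(291.6,212.4)),('s',[65,-65,z],(125+326/3,130+240/3)),('s',[65,65,z],(125+444/3,130+289/3)),('s',[-65,65,z],(125+525/3,130+212/3))],[540,-20,1.5])\n"+s[j:]
k=s.index("draw('t0'")
s=s[:k]
open('m1.py','w').write(s)
E
cat > m2.py <<'E'
exec(open('m1.py').read())
draw('t0','o1',(130,150,220,220),4); draw('s0','o2',(220,160,310,230),4);draw('t0','o3',(235,150,310,220),4)
def cl(f,x0,y0,x1,y1,k):
    i=cv2.imread('pics/%s.png'%f)[y0:y1,x0:x1].astype(float); i=np.clip((i-60)*1.7,0,255).astype(np.uint8)
    return cv2.resize(i,None,fx=k,fy=k,interpolation=cv2.INTER_CUBIC)
A=cl('t0',130,150,220,220,4);B=cl('s0',130,220,220,290,4)
o1,o2,o3=[cv2.imread('pics/o%d.png'%q) for q in(1,2,3)]
o3=cv2.copyMakeBorder(o3,0,0,0,60,0)
cv2.imwrite('pics/comp.png',np.vstack([np.hstack([A,B]),np.hstack([o1,o2 if 1 else o3])]))
E
python3 m2.py
```

```text
rack [507.8 295.5   5. ]
stand [543.1 -18.8   5. ]
fix [ 527.8 -287.2   26. ]
stand [541.45  -15.902   1.62 ] [[-1.2, 0.7], [0.1, 0.0], [-0.4, 0.2], [-2.2, -0.5], [-0.5, -2.7], [0.7, -1.8], [0.5, -1.0]]
rack [ 5.08744e+02  2.88551e+02 -1.30000e-01] [[1.1, -2.0], [-0.2, 0.7], [-1.0, -0.4], [1.0, 0.9], [0.3, -0.2], [-0.8, -0.1]]
ell ((34.94898986816406, 54.39320755004883), (50.064788818359375, 52.938682556152344), 120.32659149169922)
[ 529.7 -286.2   26. ]
```

View pics/comp.png

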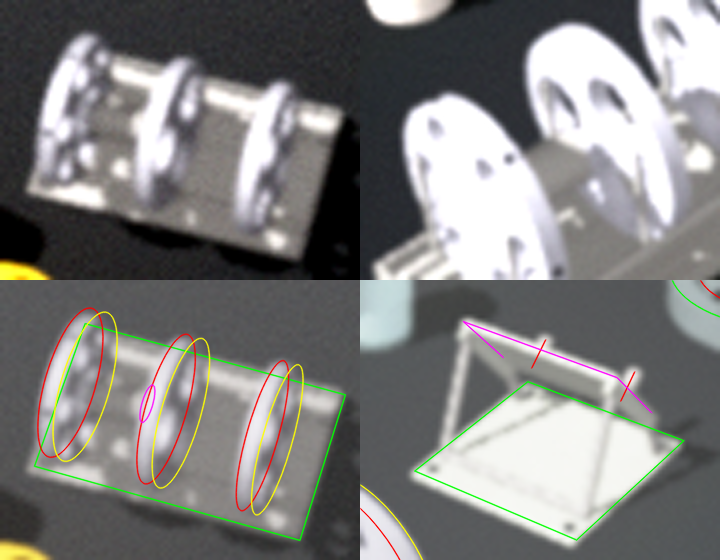

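Run:
```python
from h import *
for k,n in(('t','top'),('s','side')):
    L=[robot.snapshot(n) for _ in range(8)]; s=L[0]; m=np.mean([l['pixels'].astype(float) for l in L],0); s['pixels']=m
    np.savez('pics/%s1.npz'%k,**s); cv2.imwrite('pics/%s1.png'%k,m[:,:,::-1].round().astype(np.uint8))
g=load('t1')['pixels'].mean(2)
print('cols',list(range(138,214,2)))
for r in range(156,204,2): print(r,' '.join('%3d'%x for x in g[r,138:214:2]))
p=load('s1')['pixels']
print('side');print(list(range(160,200,2)))
for r in range(240,284,2): print(r,' '.join('%3d/%+3d'%(x[0],x[0]-x[2]) for x in p[r,160:200:2]))
```

```text
cols [138, 140, 142, 144, 146, 148, 150, 152, 154, 156, 158, 160, 162, 164, 166, 168, 170, 172, 174, 176, 178, 180, 182, 184, 186, 188, 190, 192, 194, 196, 198, 200, 202, 204, 206, 208, 210, 212]
156  87  88  86  88  88  90  89  90  89  88  88  87  88  88  88  87  87  88  88  89  87  88  87  88  87  87  87  86  87  86  86  86  86  85  85  86  85  85
158  88  87  88  88  89  96 122 126 104  90  88  87  87  87  88  87  88  88  87  88  86  87  87  86  87  86  85  86  86  86  86  86  84  85  85  84  86  84
160  88  88  88  87  96 150 186 172 122  97  90  88  88  88  88  88  88  87  88  88  87  87  87  87  87  86  86  87  86  85  86  86  85  84  85  85  85  85
162  88  86  87  91 134 195 197 139 127 124  97  90  90  89  88  88  87  87  89  88  87  88  86  87  87  87  87  87  87  86  85  85  85  85  86  85  85  84
164  87  87  88 107 178 186 169 116 171 167 143 143 127 118 100  92  90 100 129 125 102  89  86  86  86  86  85  85  85  85  85  86  85  84  84  85  84  84
166  87  87  89 150 222 215 179 135 145 142 177 185 173 159 153 149 132 163 190 161 116  96  88  86  86  87  86  85  86  86 
[... 5853 characters left out ...]
/ +3 138/ +0 148/ -4 153/ -6 154/ -5 152/ -5
276 233/ -5 234/ -5 235/ -5 234/ -4 232/ -5 233/ -5 225/ -5 190/ -7 183/ -7 175/ -5 148/ +1 136/ +3 153/ +4 139/ +4 133/ +3 135/ +3 139/ +1 147/ -3 152/ -5 151/ -4
278 233/ -5 234/ -5 235/ -4 226/ -1 211/ -7 228/ -6 232/ -5 197/ -8 178/ -7 172/ -6 148/ -1 135/ +3 134/ +3 134/ +3 136/ +3 136/ +4 136/ +4 138/ +3 142/ +0 149/ -3
280 233/ -6 234/ -5 234/ -5 203/ +0 155/ -4 188/ -7 228/ -6 212/ -7 172/ -6 169/ -6 153/ -3 134/ +3 135/ +3 135/ +3 135/ +3 136/ +3 136/ +3 135/ +3 135/ +2 136/ +2
282 233/ -5 235/ -4 234/ -5 211/ -1 161/ -2 186/ -7 221/ -6 223/ -6 171/ -6 163/ -6 156/ -5 138/ +2 135/ +2 136/ +3 136/ +3 136/ +3 135/ +3 135/ +3 134/ +3 135/ +3
```

```bash
cat > m3.py <<'E'
from fit import *
th=np.linspace(0,2*np.pi,73)[:-1]
C={}
for k,box in(('t',(130,150,215,215)),('s',(130,190,250,310))):
    p=load(k+'1')['pixels'];g=p.mean(2);b=p[...,2]-p[...,0]
    b=cv2.GaussianBlur(b,(3,3),0)
    m=((g>112)&(b>=1.5)).astype(np.uint8);z=np.zeros_like(m);z[box[1]:box[3],box[0]:box[2]]=1;m*=z
    m=cv2.morphologyEx(m,cv2.MORPH_CLOSE,np.ones((3,3),np.uint8))
    cs=[c[:,0,:].astype(float) for c in cv2.findContours(m,0,1)[0] if cv2.contourArea(c)>60]
    print(k,[(c.mean(0).round().tolist(),len(c)) for c in cs]); C[k]=np.vstack(cs)
S={k:load(k+'1') for k in 'ts'}
def hull(k,x,y0):
    L=np.array([[60*np.cos(a),y0+d,71+60*np.sin(a)] for d in(-6,6) for a in th])
    return cv2.convexHull(proj(S[k],P(x,L)).astype(np.float32))
def res(x,ks='ts'):
    o=[]
    for k in ks:
        H=[hull(k,x,y) for y in(78,0,-78)]
        for c in C[k]:
            d=[cv2.pointPolygonTest(h,(float(c[0]),float(c[1])),True) for h in H]; o.append(d[int(np.argmin(np.abs(d)))])
    return np.array(o)
x0=np.load('rk.npy')
for ks in('ts','t','s'):
    o=least_squares(lambda x:res(x,ks),x0,loss='cauchy',f_scale=.7,x_scale=[10,10,.05],diff_step=1e-4);print(ks,o.x.round(3),np.median(np.abs(o.fun)).round(2))
    if ks=='ts':np.save('rk.npy',o.x);x=o.x
# top-view spigot check
print('spigot tip/base top px',proj(S['t'],P(x,[[0,22,71],[0,60,71],[15,40,71],[-15,40,71]])).round(1).tolist())
E
python3 m3.py
```

```text
t [([196.0, 188.0], 80), ([172.0, 182.0], 86), ([147.0, 176.0], 84)]
s [([161.0, 271.0], 134), ([205.0, 242.0], 253)]
ts [ 5.06658e+02  2.90769e+02 -9.10000e-02] 0.57
t [ 5.05939e+02  2.91186e+02 -5.60000e-02] 0.99
s [ 5.06491e+02  2.90915e+02 -9.30000e-02] 0.4
spigot tip/base top px [[165.4, 181.2], [153.7, 178.5], [161.2, 175.4], [158.5, 184.5]]
```

```bash
cat > m4.py <<'E'
from fit import *
th=np.linspace(0,2*np.pi,73)[:-1]
for z in(0,3,6,9):
    st,r=fit([('t',[-65,-65,z],(293.6,172.4)),('t',[65,-65,z],(253,169.4)),('t',[65,65,z],(249.6,208)),('t',[-65,65,z],(291.6,212.4)),('s',[65,-65,z],(125+326/3,130+240/3)),('s',[65,65,z],(125+444/3,130+289/3)),('s',[-65,65,z],(125+525/3,130+212/3))],[540,-20,1.5],'1')
    print(z,st.round(3),np.abs(r).mean().round(2),r.round(1).tolist())
S={k:load(k+'1') for k in 'ts'};C={}
for k,box in(('t',(322,170,390,242)),('s',(290,135,360,182))):
    g=S[k]['pixels'].mean(2);m=(g>118).astype(np.uint8);z=np.zeros_like(m);z[box[1]:box[3],box[0]:box[2]]=1;m*=z
    c=max(cv2.findContours(m,0,1)[0],key=cv2.contourArea);C[k]=cv2.convexHull(c)[:,0].astype(float)
def res(x,ks='ts'):
    o=[]
    for k in ks:
        H=cv2.convexHull(proj(S[k],np.array([[x[0]+82.5*np.cos(a),x[1]+82.5*np.sin(a),h] for h in(0,26) for a in th])).astype(np.float32))
        o+=[cv2.pointPolygonTest(H,(float(c[0]),float(c[1])),True) for c in C[k]]
    return np.array(o)
for ks in('ts','t','s'):
    o=least_squares(lambda x:res(x,ks),[529,-286],loss='cauchy',f_scale=.7,diff_step=1e-4);print(ks,o.x.round(2),np.median(np.abs(o.fun)).round(2),o.fun.mean().round(2))
E
python3 m4.py
```

```text
0 [542.562 -16.734   1.624] 0.66 [[-1.1, 0.6], [0.3, 0.2], [0.1, 0.2], [-1.9, -0.7], [-0.5, -1.7], [0.7, -0.9], [0.2, -0.2]]
3 [541.691 -16.061   1.621] 0.83 [[-1.2, 0.7], [0.1, 0.1], [-0.3, 0.2], [-2.1, -0.5], [-0.5, -2.5], [0.7, -1.6], [0.4, -0.8]]
6 [541.024 -15.658   1.618] 1.01 [[-1.2, 0.6], [0.0, -0.0], [-0.5, 0.1], [-2.3, -0.4], [-0.5, -3.3], [0.7, -2.3], [0.6, -1.5]]
9 [540.458 -15.409   1.617] 1.21 [[-1.2, 0.6], [-0.0, -0.1], [-0.6, 0.1], [-2.3, -0.4], [-0.4, -4.1], [0.8, -3.1], [0.8, -2.2]]
ts [ 532.37 -287.5 ] 0.26 0.04
t [ 532.92 -288.28] 0.22 0.18
s [ 530.82 -284.21] 0.23 -0.15
```

```bash
cat > goal.py <<'E'
from fit import *
def unit(v): v=np.array(v,float);return v/np.linalg.norm(v)
def goal(p,xd,yd,label=''):
    s=robot.read_state();R=Rq(s['eef_rot']).as_matrix();p0=np.array(s['tool_pos'])
    y=unit(yd);x=np.array(xd,float);x=unit(x-y*(x@y));best=None
    for q in(x,-x):
        G=np.stack([q,y,np.cross(q,y)],1);rv=Rn.from_matrix(R.T@G).as_rotvec()
        if best is None or np.linalg.norm(rv)<np.linalg.norm(best): best=rv
        else: pass
        print('   alt',rv.round(3)) if q is not x else print('   first',rv.round(3))
    print(label,'off_m',(R.T@(np.array(p)-p0)/1000).round(4).tolist(),'rot',best.round(3).tolist(),'dist',np.linalg.norm(p-p0).round(1),'deg',np.degrees(np.linalg.norm(best)).round(1))
def show():
    s=robot.read_state();R=Rq(s['eef_rot']).as_matrix();print('t%.2f'%s['time'],'pos',s['tool_pos'].round(1),'x',R[:,0].round(3),'y',R[:,1].round(3),'F',s['wrist_force'].round(1),'T',s['wrist_torque'].round(2),'w',round(s['grip_width'],1),'q',s['joint_pos'].round(2))
rk=np.load('rk.npy');st=np.array([542.3,-17,1.624]);ry=np.array([-np.sin(rk[2]),np.cos(rk[2]),0])
E
python3 - <<'E'
from goal import *
show();T=load('t1')
print('fix centre hole z16',onz(T,354.8,204.6,16).round(1))
g=P(rk,[0,78,117]);print(g,ry)
goal(np.array([450,-150,320]),ry,[0,0,-1],'via')
goal(g+[0,0,110],ry,[0,0,-1],'above')
E
```

```text
t0.90 pos [ 181.2 -519.2  195.6] x [ 0.33  -0.944 -0.   ] y [-0.  0. -1.] F [-0.2 -0.5  0.3] T [ 0.09  0.03 -0.05] w 93.1 q [-1.32  0.35  1.65 -0.    1.14 -0.08]
fix centre hole z16 [ 531.1 -288.1   16. ]
[513.73992117 368.4469471  117.        ] [0.09079691 0.99586943 0.        ]
   first [-0.    -2.715 -0.   ]
   alt [ 0.     0.427 -0.   ]
via off_m [-0.2601, -0.1244, 0.3754] rot [0.0, 0.427, -0.0] dist 473.3 deg 24.5
   first [-0.    -2.715 -0.   ]
   alt [ 0.     0.427 -0.   ]
above off_m [-0.7285, -0.0314, 0.6065] rot [0.0, 0.427, -0.0] dist 948.4 deg 24.5
```

>>> step_arm(
  rotation=[
    [0, -0.15, 0],
    [0, -0.3, 0],
    [0, -0.45, 0],
    [0, -0.6, 0],
    [0, -0.75, 0],
    [0, -0.9, 0],
    [0, -1.05, 0],
    [0, -1.2, 0],
    [0, -1.35, 0],
    [0, -1.4, 0],
  ],
  offset=[
    [-0.02, -0.04, 0.02],
    [-0.04, -0.08, 0.04],
    [-0.065, -0.11, 0.07],
    [-0.09, -0.124, 0.11],
    [-0.12, -0.124, 0.155],
    [-0.15, -0.124, 0.2],
    [-0.18, -0.124, 0.245],
    [-0.21, -0.124, 0.29],
    [-0.235, -0.124, 0.335],
    [-0.26, -0.124, 0.375],
  ],
  gripper=[-1, -1, -1, -1, -1, 0, 0, 0, 0, 0],
)

```text
time: 1.9
tool_pos: [441.2, -159.9, 319.9]
eef_rot: [-0.704, 0.705, 0.06, -0.06]
wrist_force: [1.4, -1.2, 0.6]
grip_width: 57.6
```

Run:
```python
from goal import *
show()
g=P(rk,[0,78,117])
goal(g+[0,0,110],ry,[0,0,-1],'above')
```

```text
t1.90 pos [ 441.2 -159.9  319.9] x [0.985 0.17  0.001] y [ 0.001 -0.    -1.   ] F [ 1.4 -1.2  0.6] T [-0.05 -0.11  0.01] w 57.6 q [-0.45  0.09  1.67 -0.    1.38 -0.62]
   first [ 1.000e-03 -1.309e+00  0.000e+00]
   alt [-0.000e+00  1.832e+00  1.000e-03]
above off_m [0.1611, 0.0928, 0.5084] rot [0.001, -1.309, 0.0] dist 541.4 deg 75.0
```

>>> step_arm(
  rotation=[
    [0, -0.15, 0],
    [0, -0.3, 0],
    [0, -0.45, 0],
    [0, -0.6, 0],
    [0, -0.75, 0],
    [0, -0.9, 0],
    [0, -1.05, 0],
    [0, -1.2, 0],
    [0, -1.309, 0],
    [0, -1.309, 0],
  ],
  offset=[
    [0.016, 0, 0.045],
    [0.032, 0, 0.09],
    [0.048, 0, 0.135],
    [0.064, 0.0, 0.18],
    [0.08, 0.0, 0.227],
    [0.096, 0.01, 0.274],
    [0.112, 0.02, 0.32],
    [0.128, 0.03, 0.365],
    [0.142, 0.04, 0.41],
    [0.156, 0.05, 0.455],
  ],
  gripper=[0, 0, 0, 0, 0, 0, 0, 0, 0, 0],
)

```text
time: 2.9
tool_pos: [517.6, 317.0, 269.4]
eef_rot: [-0.521, 0.522, 0.478, -0.478]
wrist_force: [-0.2, 0.2, 0.4]
grip_width: 46.3
```

Run:
```python
from goal import *
show()
g=P(rk,[0,78,117])
goal(g+[0,0,60],ry,[0,0,-1],'above')
```

```text
t2.90 pos [517.6 317.  269.4] x [ 0.087  0.996 -0.   ] y [ 0.001 -0.    -1.   ] F [-0.2  0.2  0.4] T [ 0.05 -0.22 -0.  ] w 46.3 q [ 0.47  0.4   1.4  -0.    1.34 -1.01]
   first [ 0.001  0.004 -0.   ]
   alt [-1.000e-03 -3.138e+00 -1.000e-03]
above off_m [0.0509, 0.0923, 0.0084] rot [0.001, 0.004, -0.0] dist 105.8 deg 0.2
```

>>> step_arm(
  rotation=[
    [0, 0, 0],
    [0, 0, 0],
    [0, 0, 0],
    [0, 0.0, 0],
    [0, 0.0, 0],
    [0, 0.0, 0],
  ],
  offset=[
    [0.03, 0.02, 0.008],
    [0.05, 0.05, 0.008],
    [0.051, 0.08, 0.008],
    [0.051, 0.11, 0.008],
    [0.051, 0.15, 0.008],
    [0.051, 0.152, 0.008],
  ],
  gripper=[0, 0, 0, 0, 0, 0],
)

```text
time: 3.5
tool_pos: [511.8, 367.0, 112.7]
eef_rot: [0.521, -0.521, -0.475, 0.48]
wrist_force: [0.1, -0.4, -0.8]
grip_width: 46.7
```

Run:
```python
from goal import *
show()
goal(P(rk,[0,78,117]),ry,[0,0,-1],'grip')
snap('side','s2');snap('top','t2')
crop('s2',110,180,230,320,4,'x1');crop('t2',115,120,215,220,5,'x2')
a,b=cv2.imread('pics/x1.png'),cv2.imread('pics/x2.png')
b=cv2.resize(b,(300,300));a=cv2.resize(a,(480,560));b=cv2.copyMakeBorder(b,0,260,0,0,0);cv2.imwrite('pics/p9.png',np.hstack([a,b]))
```

```text
t3.50 pos [511.8 367.  112.7] x [ 0.087  0.996 -0.005] y [-0.006 -0.005 -1.   ] F [ 0.1 -0.4 -0.8] T [ 0.04 -0.17 -0.  ] w 46.7 q [ 0.55  0.59  1.5  -0.    1.06 -0.93]
   first [-0.006  0.004 -0.005]
   alt [-0.008 -3.138  0.009]
grip off_m [0.0015, -0.0043, -0.0017] rot [-0.006, 0.004, -0.005] dist 4.9 deg 0.5
```

View pics/p9.png

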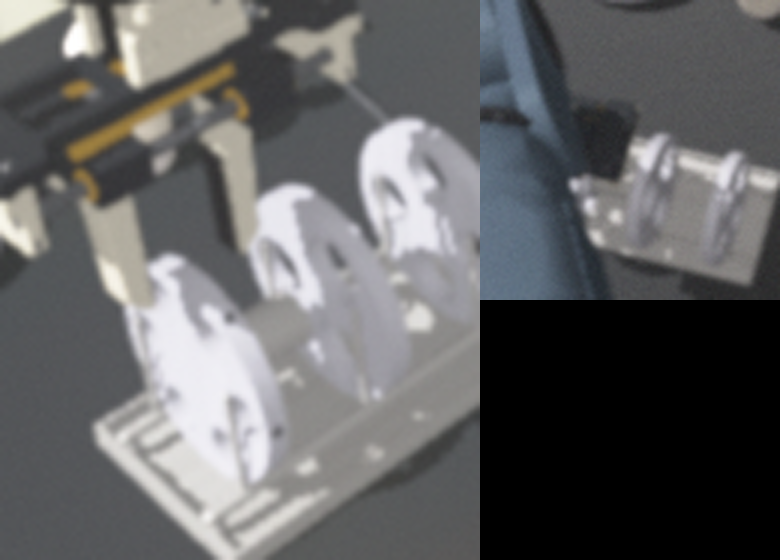

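>>> step_arm(
  rotation=[
    [-0.006, 0, -0.005],
    [-0.006, 0, -0.005],
    [-0.006, 0, -0.005],
    [-0.006, 0, -0.005],
    [-0.006, 0, -0.005],
    [-0.006, 0, -0.005],
    [-0.006, 0, -0.005],
  ],
  offset=[
    [0.0015, -0.004, -0.0015],
    [0.0015, -0.004, -0.0015],
    [0.0015, -0.004, -0.0015],
    [0.0015, -0.004, -0.0015],
    [0.0015, -0.004, -0.0015],
    [0.0015, -0.004, -0.0015],
    [0.0015, -0.004, -0.0015],
  ],
  gripper=[0.4, 0.5, 0.6, 0.6, 0.65, 0.65, 0.65],
)

```text
time: 4.3
tool_pos: [515.8, 369.8, 121.7]
eef_rot: [-0.521, 0.522, 0.48, -0.475]
wrist_force: [0.3, 0.3, 0.2]
grip_width: 16.1
```

>>> step_arm(
  rotation=[
    [0, 0, 0],
    [0, 0, 0],
    [0, 0, 0],
    [0, 0, 0],
    [0, 0, 0],
    [0, 0, 0],
  ],
  offset=[
    [0, 0, 0],
    [0, 0, 0],
    [0, 0, 0],
    [0, 0, 0],
    [0, 0, 0],
    [0, 0, 0],
  ],
  gripper=[0.75, 0.8, 0.85, 1, 1, 1],
)

```text
time: 4.9
tool_pos: [515.8, 369.8, 121.7]
eef_rot: [-0.521, 0.522, 0.48, -0.475]
wrist_force: [0.7, -0.3, -0.3]
grip_width: 0.3
```

Run:
```python
from goal import *
show()
```

```text
t4.90 pos [515.8 369.8 121.7] x [0.087 0.996 0.004] y [ 0.006  0.004 -1.   ] F [ 0.7 -0.3 -0.3] T [ 0.02 -0.2   0.07] w 0.3 q [ 0.55  0.58  1.49 -0.    1.07 -0.93]
```

Run:
```python
from goal import *
s=snap('side','s3');st_=robot.read_state();p=st_['tool_pos'];R=Rq(st_['eef_rot']).as_matrix()
i=cv2.imread('pics/s3.png')[190:310,120:230];i=cv2.resize(i,None,fx=5,fy=5,interpolation=cv2.INTER_CUBIC)
def pl(X,c): cv2.polylines(i,[((proj(s,X)-[120,190]+.5)*5).astype(int)],False,c,1,cv2.LINE_AA)
pl(np.array([p+R[:,1]*14,p,p-R[:,1]*60]),(0,0,255));pl(np.array([p+R[:,0]*30,p-R[:,0]*30]),(0,255,0))
th=np.linspace(0,2*np.pi,60)
for d,c in((6,(255,0,255)),(-6,(0,255,255))):pl(P(rk,np.array([[60*np.cos(a),78+d,71+60*np.sin(a)] for a in th])),c)
cv2.imwrite('pics/p10.png',i)
```

```text
(no output)
```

View pics/p10.png

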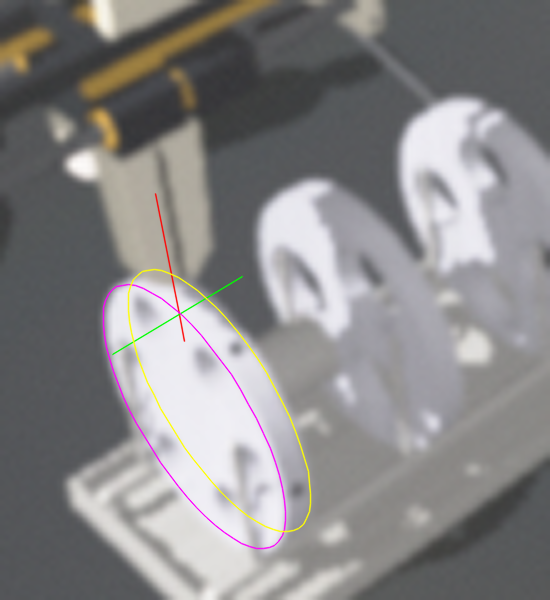

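Run:
```python
from goal import *
s=load('s2');R=np.stack([[.087,.996,-.005],[-.006,-.005,-1]],1)
for p in(np.array([511.8,367,112.7]),np.array([511.8,367,117])):
  for sg in(1,-1):
    for tip in(14,-5,-16):
        X=p+R[:,1]*tip+R[:,0]*sg*(23+8); u=proj(s,X); print(p[2],sg,tip,((u-[110,180]+.5)*4).round())
show()
```

```text
112.7 1 14 [147. 361.]
112.7 1 -5 [140. 331.]
112.7 1 -16 [136. 314.]
112.7 -1 14 [251. 295.]
112.7 -1 -5 [246. 266.]
112.7 -1 -16 [243. 249.]
117.0 1 14 [146. 354.]
117.0 1 -5 [139. 325.]
117.0 1 -16 [135. 307.]
117.0 -1 14 [250. 288.]
117.0 -1 -5 [245. 259.]
117.0 -1 -16 [242. 242.]
t4.95 pos [515.9 369.8 121.7] x [0.087 0.996 0.004] y [ 0.006  0.004 -1.   ] F [0.8 0.2 0.1] T [ 0.08 -0.12  0.02] w 0.3 q [ 0.55  0.58  1.49 -0.    1.07 -0.93]
```

>>> step_arm(
  rotation=[
    [0, 0, 0],
    [0, 0, 0],
    [0, 0, 0],
    [0, 0, 0],
  ],
  offset=[
    [0, 0.001, 0],
    [0, 0.002, 0],
    [0, 0.003, 0],
    [0, 0.004, 0],
  ],
  gripper=[1, 1, 1, 1],
)

```text
time: 5.35
tool_pos: [515.8, 369.8, 117.5]
eef_rot: [-0.521, 0.522, 0.48, -0.475]
wrist_force: [1.2, -0.3, -0.3]
grip_width: 0.5
```

Run:
```python
from goal import *
show()
s=snap('top','t3')
st_=robot.read_state();p=st_['tool_pos'];R=Rq(st_['eef_rot']).as_matrix()
i=cv2.imread('pics/t3.png')[110:230,90:220];i=cv2.resize(i,None,fx=5,fy=5,interpolation=cv2.INTER_CUBIC)
def pl(X,c): cv2.polylines(i,[((proj(s,X)-[90,110]+.5)*5).astype(int)],True,c,1,cv2.LINE_AA)
def box(h,c,a=94,b=37.5): pl(np.array([p-R[:,1]*h+R[:,0]*x*a+R[:,2]*z*b for x,z in((1,1),(1,-1),(-1,-1),(-1,1))]),c)
box(70,(0,0,255));box(97,(0,255,255));pl(np.array([p,p-R[:,1]*70]),(0,255,0))
cv2.imwrite('pics/p11.png',i)
```

```text
t5.35 pos [515.8 369.8 117.5] x [0.087 0.996 0.004] y [ 0.006  0.003 -1.   ] F [ 1.2 -0.3 -0.3] T [ 0.02 -0.15  0.03] w 0.5 q [ 0.55  0.58  1.5  -0.    1.06 -0.93]
```

View pics/p11.png

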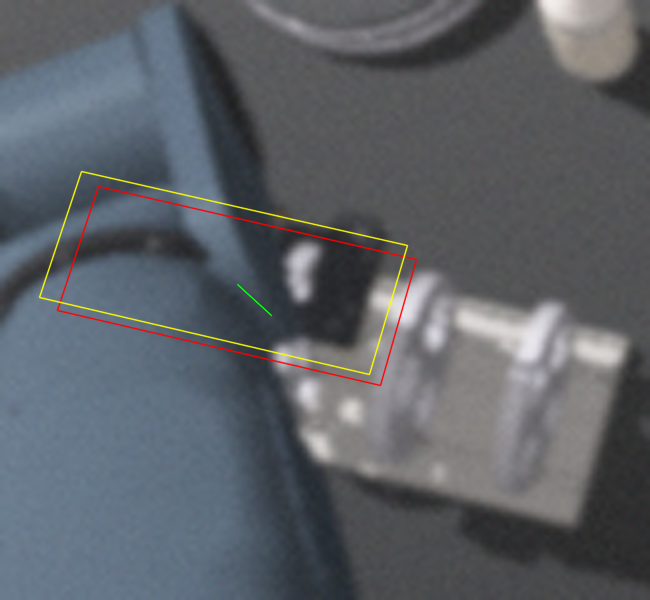

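>>> step_arm(
  rotation=[
    [0, 0, 0],
    [0, 0, 0],
    [0, 0, 0],
    [0, 0, 0],
  ],
  offset=[
    [0, 0.001, 0],
    [0, 0.002, 0],
    [0, 0.003, 0],
    [0, 0.004, 0],
  ],
  gripper=[1, 1, 1, 1],
)

```text
time: 5.8
tool_pos: [515.8, 369.8, 113.3]
eef_rot: [-0.521, 0.522, 0.48, -0.475]
wrist_force: [0.3, 0.2, -0.4]
grip_width: 0.5
```

>>> step_arm(
  rotation=[
    [0, 0, 0],
    [0, 0, 0],
    [0, 0, 0],
    [0, 0, 0],
  ],
  offset=[
    [0, 0.001, 0],
    [0, 0.002, 0],
    [0, 0.003, 0],
    [0, 0.003, 0],
  ],
  gripper=[1, 1, 1, 1],
)

```text
time: 6.2
tool_pos: [515.8, 369.7, 110.1]
eef_rot: [-0.521, 0.522, 0.48, -0.475]
wrist_force: [0.5, -0.2, 0.2]
grip_width: 0.4
```

>>> step_arm(
  rotation=[
    [0, 0, 0],
    [0, 0, 0],
    [0, 0, 0],
    [0, 0, 0],
  ],
  offset=[
    [0, 0.001, 0],
    [0, 0.002, 0],
    [0, 0.003, 0],
    [0, 0.003, 0],
  ],
  gripper=[1, 1, 1, 1],
)

```text
time: 6.6
tool_pos: [516.2, 370.3, 108.4]
eef_rot: [-0.521, 0.522, 0.481, -0.475]
wrist_force: [-1.6, 0.1, 9.3]
grip_width: 0.3
```

Run:
```python
from goal import *
show()
s=snap('side','s4')
# finger pixels: beige (r-b>10)
for f in('s2','s3','s4'):
    p=load(f)['pixels'].astype(float);m=(p[...,0]-p[...,2]>12)&(p.mean(2)>110)
    print(f)
    for r in range(212,266,2): print(r,''.join('#' if m[r,c] else ('.' if p[r,c].mean()>180 else ('o' if p[r,c].mean()>120 else ' ')) for c in range(134,190)))
```

```text
t6.60 pos [516.2 370.3 108.4] x [0.087 0.996 0.005] y [ 0.007  0.004 -1.   ] F [-1.6  0.1  9.3] T [ 0.06  0.3  -0.  ] w 0.3 q [ 0.55  0.59  1.5  -0.    1.04 -0.93]
s2
212     ##############o        oo#########                  
214 ####      o####oo         o############                 
216                             ###########                 
218                 ooo           #########                 
220               ooooo             ######oo                
222                oo               #######o                
224                                 #######o                
226                                  ######o     ooo...ooo  
228                                  #######ooo...........oo
230       o#o                         #####o..........oooooo
232 #o#######o                        #####...........oooooo
234 ##########                        o#####..........oooooo
236 ##########o                        #####...........ooooo
238 ###########                        o###............ooooo
240 ###########o                       ###....oo........oooo
242 ###########o  
[... 3313 characters left out ...]
#o        oo...ooooo......ooo
244           o##########oo#####o         o....oooooo.....oo
246          ooo########## o###oo         o....o...ooo....oo
248         o....######### o##oo           o.........o.....o
250        o.....ooo######ooooooo           o...............
252       o.......oo.....oooooooooo          o..............
254       o................oooooooooo        oooooooo.......
256       o..................oooooooooo     ooooooooooo....o
258        o.....................ooooooooooooooooooooooooooo
260        o...o..............o....o  oooooooooooooooooooooo
262        o...o..............oo.....ooooooooooooooooooooooo
264         o.............................oooooooooooooooooo
```

Run:
```python
from goal import *
s=load('s4')
for z in(94.4,110,120,131,140): print(z,onz(s,157,250,z).round(1), proj(s,np.array([516.2,370.3,z])).round(1))
s=load('s3')
for z in(107.7,131,140,144,150): print('s3',z,onz(s,154.5,244,z).round(1), proj(s,np.array([515.8,369.8,z])).round(1))
```

```text
94.4 [545.4 345.7  94.4] [157.1 262.8]
110 [530.  355.8 110. ] [155.9 256.9]
120 [520.1 362.3 120. ] [155.1 253.1]
131 [509.3 369.4 131. ] [154.3 248.8]
140 [500.4 375.3 140. ] [153.6 245.2]
s3 107.7 [550.4 345.5 107.7] [156.4 257.7]
s3 131 [526.6 360.9 131. ] [154.6 248.7]
s3 140 [517.5 366.9 140. ] [153.9 245.2]
s3 144 [513.4 369.6 144. ] [153.6 243.6]
s3 150 [507.3 373.5 150. ] [153.1 241.1]
```

>>> step_arm(
  rotation=[
    [0, 0, 0],
    [0, 0, 0],
    [0, 0, 0],
    [0, 0, 0],
    [0, 0, 0],
    [0, 0, 0],
    [0, 0, 0],
    [0, 0, 0],
    [0, 0, 0],
    [0, 0, 0],
  ],
  offset=[
    [0, -0.006, 0],
    [0, -0.012, 0],
    [0, -0.015, 0],
    [0, -0.015, 0],
    [0, -0.015, 0],
    [0, -0.015, 0],
    [0, -0.015, 0],
    [0, -0.015, 0],
    [0, -0.015, 0],
    [0, -0.015, 0],
  ],
  gripper=[1, 1, 0, 0, 0, 0, 0, 0, 0, 0],
)

```text
time: 7.65
tool_pos: [516.1, 370.2, 123.4]
eef_rot: [-0.521, 0.522, 0.481, -0.475]
wrist_force: [-0.1, -0.1, 0.5]
grip_width: 46.5
```

>>> step_arm(
  rotation=[
    [0, 0, 0],
    [0, 0, 0],
    [0, 0, 0],
    [0, 0, 0],
    [0, 0, 0],
    [0, 0, 0],
  ],
  offset=[
    [0, 0.01, 0],
    [0, 0.02, 0],
    [0, 0.03, 0],
    [0, 0.038, 0],
    [0, 0.042, 0],
    [0, 0.043, 0],
  ],
  gripper=[0, 0, 0, 0, 0, 0],
)

```text
time: 8.25
tool_pos: [516.2, 370.3, 79.7]
eef_rot: [-0.521, 0.522, 0.48, -0.475]
wrist_force: [-0.9, 0.8, 0.0]
grip_width: 46.8
```

>>> step_arm(
  rotation=[
    [0, 0, 0],
    [0, 0, 0],
    [0, 0, 0],
    [0, 0, 0],
    [0, 0, 0],
    [0, 0, 0],
    [0, 0, 0],
  ],
  offset=[
    [0, 0, 0],
    [0, 0, 0],
    [0, 0, 0],
    [0, 0, 0],
    [0, 0, 0],
    [0, 0, 0],
    [0, 0, 0],
  ],
  gripper=[0.4, 0.5, 0.6, 0.65, 0.65, 0.7, 0.7],
)

```text
time: 8.95
tool_pos: [516.2, 370.2, 79.7]
eef_rot: [-0.521, 0.522, 0.48, -0.475]
wrist_force: [0.2, -0.2, -0.2]
grip_width: 14.0
```

>>> step_arm(
  rotation=[
    [0, 0, 0],
    [0, 0, 0],
    [0, 0, 0],
    [0, 0, 0],
  ],
  offset=[
    [0, 0, 0],
    [0, 0, 0],
    [0, 0, 0],
    [0, 0, 0],
  ],
  gripper=[1, 1, 1, 1],
)

```text
time: 9.35
tool_pos: [516.2, 370.3, 79.8]
eef_rot: [-0.521, 0.522, 0.48, -0.475]
wrist_force: [-1.1, -0.4, 0.6]
grip_width: 11.9
```

Run:
```python
from goal import *
show()
```

```text
t9.35 pos [516.2 370.3  79.8] x [0.087 0.996 0.005] y [ 0.007  0.004 -1.   ] F [-1.1 -0.4  0.6] T [-0.02 -0.    0.03] w 11.9 q [ 0.55  0.63  1.52 -0.    0.99 -0.93]
```

>>> step_arm(
  rotation=[
    [0, 0, 0],
    [0, 0, 0],
    [0, 0, 0],
    [0, 0, 0],
    [0, 0, 0],
    [0, 0, 0],
    [0, 0, 0],
    [0, 0, 0],
    [0, 0, 0],
    [0, 0, 0],
  ],
  offset=[
    [0, -0.005, 0],
    [0, -0.015, 0],
    [0, -0.03, 0],
    [0, -0.05, 0],
    [0, -0.07, 0],
    [0, -0.09, 0],
    [0, -0.11, 0],
    [0, -0.13, 0],
    [0, -0.145, 0],
    [0, -0.15, 0],
  ],
  gripper=[1, 1, 1, 1, 1, 1, 1, 1, 1, 1],
)

```text
time: 10.35
tool_pos: [515.8, 370.0, 232.6]
eef_rot: [-0.52, 0.522, 0.482, -0.474]
wrist_force: [1.1, -0.2, -4.6]
grip_width: 11.9
```

```bash
cat > m5.py <<'E'
from goal import *
show()
E=36.5
s=robot.read_state();p=s['tool_pos'];R=Rq(s['eef_rot']).as_matrix()
side=snap('side','s5')
px=side['pixels'].astype(float);g=px.mean(2);b=px[...,2]-px[...,0]
m=((g>112)&(cv2.GaussianBlur(b,(3,3),0)>=1.5)).astype(np.uint8)
for r in range(150,256,3): print(r,''.join(('#' if px[r,c,0]-px[r,c,2]>12 else ('.' if m[r,c] else 'o')) if g[r,c]>112 else ' ' for c in range(100,200,2)))
E
python3 m5.py
```

```text
t10.35 pos [515.8 370.  232.6] x [0.087 0.996 0.007] y [ 0.01   0.006 -1.   ] F [ 1.1 -0.2 -4.6] T [ 0.15 -0.18  0.  ] w 11.9 q [ 0.55  0.47  1.38 -0.    1.28 -0.93]
150            ###          ##       ######ooooooo oo 
153                          #    o########ooooooooo  
156    ####               o### o########## ooooooooooo
159    ######   ##        o############o    oooooooooo
162 ########o    ##      ###########o          ooooooo
165 #####o    ####   o###o#######o                 ooo
168 #o    o##############  ####o                      
171 ## ##################  ####o                      
174 ####################o  o####                      
177 ####################    ####                      
180 ####################o.  ####                      
183 ############o #######...o###                      
186 #########o   .o######o...oo#                      
189 #######      ..######o.....oo                     
192 ###o         ..o#####o.......    oooo             
195 #o           ...o####o.........ooooooo       .    
198              ....ooo##o........oooooooo           
[... 345 characters left out ...]
      oo..................              
222                 ooo.................              
225    .             oo............... .      .       
228    ..               ................  .......     
231    ..                ..........................   
234   .. .                ........................... 
237  .. .                   ........... ..............
240 ..  .                     .......   ..............
243 .. ..                        ..     ..o...........
246   ..                                ..............
249 ...                                  ...........o.
252 ..                                    ............
255                           o           .o..........
```

```bash
cat > m6.py <<'E'
from goal import *
from scipy.optimize import least_squares
s=robot.read_state();p=s['tool_pos'];R=Rq(s['eef_rot']).as_matrix()
L=[robot.snapshot('side') for _ in range(4)];side=L[0];px=np.mean([l['pixels'].astype(float) for l in L],0)
g=px.mean(2);b=cv2.GaussianBlur(px[...,2]-px[...,0],(3,3),0)
m=((g>125)&(b>=1.5)).astype(np.uint8);z=np.zeros_like(m);z[178:248,120:176]=1;m*=z
c=max(cv2.findContours(m,0,1)[0],key=cv2.contourArea)[:,0].astype(float)
c=c[(c[:,1]>181)&(c[:,1]<246)&(c[:,0]<173)]
th=np.linspace(0,2*np.pi,73)[:-1]
def res(v,full=False):
    C=p+R@np.array([v[2] if len(v)>2 else 0,v[0],v[1]])
    X=np.array([C+R[:,0]*d+60*(np.cos(a)*R[:,1]+np.sin(a)*R[:,2]) for d in(-6,6) for a in th])
    H=cv2.convexHull(proj(side,X).astype(np.float32));return np.array([cv2.pointPolygonTest(H,(q[0],q[1]),True) for q in c])
for x0 in([8.7,2.3],[8.7,2.3,0]):
    o=least_squares(res,x0,loss='cauchy',f_scale=.5,diff_step=1e-3);print(o.x.round(2),np.median(np.abs(o.fun)).round(2),len(c))
print(p.round(1))
E
python3 m6.py
```

```text
[12.48  2.68] 0.58 184
[12.48  2.68  0.  ] 0.58 184
[515.7 369.9 232.2]
```

```bash
cat > stand.py <<'E'
from goal import *
c_,s_=np.cos(st[2]),np.sin(st[2]);sx=np.array([c_,s_,0]);sy=np.array([-s_,c_,0]);zz=np.array([0,0,1.])
n=-.766*sx+.643*zz;u=.643*sx+.766*zz
rest=P(st,[4.8,0,86.4])
def sgoal(up,out,d=9.5,a=2.5,lab=''):
    C=rest+(6+out)*n+up*u; R=np.stack([-n,-u,np.cross(n,u)],1)
    goal(C-R@np.array([0,d,a]),-n,-u,lab)
E
python3 - <<'E'
from stand import *
print(rest,n,u); show(); sgoal(90,60,lab='pre')
s=load('t0');print('bottle',onz(s,209,122,0))
E
```

```text
[542.04474283 -12.20679191  86.4       ] [ 0.04073479 -0.76491612  0.643     ] [-0.03419382  0.64209017  0.766     ]
t10.60 pos [514.8 369.4 228.8] x [0.087 0.996 0.004] y [ 0.005  0.003 -1.   ] F [-0.2  0.9 -4.2] T [ 0.11 -0.11  0.01] w 11.3 q [ 0.55  0.47  1.39 -0.    1.28 -0.93]
   first [-0.044 -0.136  0.7  ]
   alt [-1.034  2.824 -0.065]
pre off_m [-0.3643, 0.0228, -0.0608] rot [-0.044, -0.136, 0.7] dist 370.0 deg 41.0
bottle [748.31630862 224.99002576   0.        ]
```

>>> step_arm(
  rotation=[
    [0, 0, 0],
    [0, 0, 0],
    [0, 0, 0],
    [0, 0, 0.05],
    [-0.01, -0.03, 0.15],
    [-0.015, -0.05, 0.25],
    [-0.02, -0.07, 0.36],
    [-0.03, -0.09, 0.47],
    [-0.04, -0.12, 0.58],
    [-0.044, -0.136, 0.7],
  ],
  offset=[
    [-0.02, -0.015, 0],
    [-0.055, -0.03, -0.005],
    [-0.095, -0.04, -0.01],
    [-0.135, -0.04, -0.02],
    [-0.175, -0.04, -0.03],
    [-0.215, -0.04, -0.035],
    [-0.255, -0.04, -0.04],
    [-0.295, -0.04, -0.05],
    [-0.335, -0.04, -0.055],
    [-0.364, -0.04, -0.061],
  ],
  gripper=[1, 1, 1, 1, 1, 1, 1, 1, 1, 1],
)

```text
time: 11.6
tool_pos: [543.6, -0.5, 267.7]
eef_rot: [0.281, -0.633, -0.315, 0.649]
wrist_force: [0.6, 0.3, -4.7]
grip_width: 11.8
```

Run:
```python
from stand import *
show(); sgoal(60,30,lab='pre2')
s=snap('top','t6');side=snap('side','s6')
px=side['pixels'].astype(float);g=px.mean(2)
for r in range(90,220,4): print(r,''.join(('#' if px[r,c,0]-px[r,c,2]>12 else ('.' if px[r,c,2]-px[r,c,0]>1 else 'o')) if g[r,c]>112 else ' ' for c in range(200,330,2)))
```

```text
t11.60 pos [ 5.436e+02 -5.000e-01  2.677e+02] x [-0.041  0.763 -0.645] y [ 0.034 -0.644 -0.764] F [ 0.6  0.3 -4.7] T [ 1.08 -0.14 -0.03] w 11.8 q [ 0.27  0.38  1.6  -0.7   1.39 -1.14]
   first [-0.     0.    -0.003]
   alt [-5.000e-03 -3.141e+00  1.000e-03]
pre2 off_m [0.0719, 0.0766, -0.0004] rot [-0.0, 0.0, -0.003] dist 105.1 deg 0.2
90 ##########o           ##o  # ##oooooooooooooooooooooooooooooooooo
94 #########o                o####oooooooooooooooooooooooooooooooooo
98 ########o                  o###oooooooooooooooooooooo           o
102 #######o  ####            .. o##oooooooooooooooo          ...  oo
106 #####oo  ..####  o##     ##o.....ooooooooooooooo  ....    ..o. oo
110 ###         o   o###o o#####oo.......ooooooooooo    ..         oo
114 ## .             ##oo#o.o#####o.........oooooooo     oooooooooooo
118 ##o          .     oooooo...o.............oooooooooooooooooooooo 
122 #######o        #ooooooooooo................ooooooooooo          
126 ##########o#oo o###oooooooooooo..............                    
130 ######oooooooooooooooooooooooooo   .........                 
[... 821 characters left out ...]
              .........
182                       oo   ooooooooooooooo ooo                   
186                      ooo     oooo  oooooooooo                    
190                      oo    ooooooooooo  oooooo                   
194                     ooo  ooooooooooooooooooooooo                 
198                     oooooooooooooooooooooooooooo                 
202                    ooooooooooooooooooooooooooooooo               
206  .               ooooooooooooooooooooooooooooooo                 
210    ......        ooooooooooooooooooooooooooooo                   
214  ............        .oooooooooooooooooooooo                     
218 ...............           oooooooooooooooo
```

```bash
cat > m7.py <<'E'
from stand import *
import sys
f=sys.argv[1];rows=eval(sys.argv[2]);cols=eval(sys.argv[3])
s_=robot.read_state();p=s_['tool_pos'];R=Rq(s_['eef_rot']).as_matrix();side=load(f)
th=np.linspace(0,2*np.pi,73)
def pts(C): return proj(side,np.array([C+R[:,0]*d+60*(np.cos(a)*R[:,1]+np.sin(a)*R[:,2]) for d in(-6,6) for a in th]))
px=side['pixels'].astype(float);g=px.mean(2);bl=px[...,2]-px[...,0]
for nm,C in(('H1',p+R@[0,9.5,2.5]),('H2',p+R@[0,46,2.5]+np.array([0,0,36.5]))):
    q=pts(C);H=np.zeros(g.shape,np.uint8);cv2.fillConvexPoly(H,cv2.convexHull(q.round().astype(np.int32)),1)
    print(nm,C.round(1),'min',q.min(0).round(),'max',q.max(0).round())
    for r in range(*rows): print(r,''.join(('#' if px[r,c,0]-px[r,c,2]>12 else ('.' if bl[r,c]>1 else 'o')) if g[r,c]>112 and not H[r,c] else ('X' if H[r,c] and g[r,c]>112 and bl[r,c]>1 else ('-' if H[r,c] else ' ')) for c in range(*cols)))
E
python3 m7.py s6 '(86,150,4)' '(220,310,2)'
```

```text
H1 [540.5  -6.1 258.3] min [240. 102.] max [288. 133.]
86 ##o   #####         #oooooooooooooooooooooooo
90 o           ##o  # ##oooooooooooooooooooooooo
94                 o####oooooooooooooooooooooooo
98                  o###oooooooooooooooooooooo  
102 ####        ----XX o##oooooooooooooooo       
106 .####  o## -------XXXXX-oooooooooooooo  .... 
110   o   o###----------XXXXXXXooooooooooo    .. 
114        ##oo--X-------XXXXXXXXXoooooooo     oo
118    .     oooo--XXX-XXXXXXXXXXXXX-oooooooooooo
122       #ooooooooo--XXXXXXXXXXXXXXXXooooooooooo
126 o#oo o###ooooooooooo-XXXXXXXXXXXXXX          
130 oooooooooooooooooooooo  -XXXXXXXXX           
134 oooooooooooooooooooooo                       
138 oooooo  oooooooooo                           
142 ooooooooooooooo                              
146 o..ooooooooo                                 
H2 [541.6 -29.7 266.9] min [246.  95.] max [294. 126.]
86 ##o   #####         #oooooooooooooooooooooooo
90 o           ##o  # ##oooooooooooooooooooooooo
94                 o####oooooooooooooooooooooooo
98               -----------oooooooooooooooooo  
102 ####         ---XX-----------ooooooooo       
106 .####  o##   -----XXXXX----------ooooo  .... 
110   o   o###o o##-----XXXXXXX--------ooo    .. 
114        ##oo#o.o###---XXXXXXXXX-------o     oo
118    .     oooooo...o.XXXXXXXXXXXX------ooooooo
122       #ooooooooooo......XXXXXXXXXX---oooooooo
126 o#oo o###oooooooooooo.........XXXXX-         
130 oooooooooooooooooooooo   .........           
134 oooooooooooooooooooooo                       
138 oooooo  oooooooooo                           
142 ooooooooooooooo                              
146 o..ooooooooo
```

>>> step_arm(
  rotation=[
    [0, 0, 0],
    [0, 0, 0],
    [0, 0, 0],
    [0, 0, 0],
    [0, 0, 0],
    [0, 0, 0],
    [0, 0, 0],
  ],
  offset=[
    [0.025, 0.02, 0],
    [0.05, 0.05, 0],
    [0.072, 0.077, 0],
    [0.088, 0.09, 0],
    [0.093, 0.105, 0],
    [0.094, 0.112, 0],
    [0.094, 0.112, 0],
  ],
  gripper=[1, 1, 1, 1, 1, 1, 1],
)

```text
time: 12.4
tool_pos: [542.1, -0.8, 119.2]
eef_rot: [0.282, -0.632, -0.314, 0.65]
wrist_force: [-0.1, 0.1, -4.9]
grip_width: 11.7
```

```bash
python3 - <<'E'
from stand import *
show(); sgoal(12,3,lab='a');sgoal(0,0,lab='home')
side=snap('side','s7');snap('top','t7')
px=side['pixels'].astype(float);g=px.mean(2)
E
python3 m7.py s7 '(140,216,3)' '(220,310,2)' | head -28
```

```text
t12.40 pos [542.1  -0.8 119.2] x [-0.042  0.764 -0.644] y [ 0.029 -0.644 -0.765] F [-0.1  0.1 -4.9] T [ 0.98 -0.06 -0.03] w 11.7 q [ 0.26  0.57  1.72 -0.76  1.16 -0.93]
   first [-0.005  0.002 -0.002]
   alt [-3.00e-03 -3.14e+00  8.00e-03]
a off_m [0.0034, 0.011, -0.0019] rot [-0.005, 0.002, -0.002] dist 11.6 deg 0.3
   first [-0.005  0.002 -0.002]
   alt [-3.00e-03 -3.14e+00  8.00e-03]
home off_m [0.0064, 0.023, -0.002] rot [-0.005, 0.002, -0.002] dist 23.9 deg 0.3
H1 [540.4  -6.6 113. ] min [243. 157.] max [287. 183.]
140       o    ####                              
143     o     ####                               
146         o####                                
149        #####o        ##  ##              ....
152 ...       ##  #o  ###   #oooo          ......
155 ..                #### #oooooo         ......
158 ..          -------####ooooooo        .......
161 .   #       -----XXX--ooooooo          ......
164   o....     -------XXXXXXooo          .......
167  ......      -------XXXXXXXX           ......
170   .....     .oo------XXXXXXXXX         ......
173             oooooo--XXXXXXXXXXXX-        ....
176             oooooooo---XXXXXXXXXXX         ..
179             oo oooooooo----XXXXXXX           
182   ..        oo   oooooooooo----XXXo          
185         ##oooo    oooo oooooooooooo          
188        oo#ooo     ooooooo  oooooooo          
191            oo   oooooooooooooooooooo         
194           ooo  oooooooooooooooooooooo        
197           ooooooooooooooooooooooooooo        
200           oooooooooooooooooooooooooooooo     
203          ooooooooooooooooooooooooooooooo     
206        ooooooooooooooooooooooooooooooo       
209       .oooooooooooooooooooooooooooooo        
212 .        oooooooooooooooooooooooooo          
215 ...         ooooooooooooooooooooo            
H2 [541.6 -30.1 121.6] min [248. 150.] max [292. 177.]
```

>>> step_arm(
  rotation=[
    [0, 0, 0],
    [-0.005, 0.002, -0.002],
    [-0.005, 0.002, -0.002],
    [-0.005, 0.002, -0.002],
    [-0.005, 0.002, -0.002],
  ],
  offset=[
    [0.001, 0.005, -0.001],
    [0.002, 0.01, -0.002],
    [0.0035, 0.011, -0.002],
    [0.0045, 0.011, -0.002],
    [0.0055, 0.011, -0.002],
  ],
  gripper=[1, 1, 1, 1, 1],
)

```text
time: 13.0
tool_pos: [544.6, -3.6, 108.7]
eef_rot: [0.281, -0.633, -0.316, 0.648]
wrist_force: [0.8, -6.6, -1.8]
grip_width: 11.9
```

>>> step_arm(
  rotation=[
    [0, 0, 0],
    [0, 0, 0],
    [0, 0, 0],
  ],
  offset=[
    [0.0005, 0, 0],
    [0.001, 0, 0],
    [0.001, 0, 0],
  ],
  gripper=[1, 1, 1],
)

```text
time: 13.3
tool_pos: [544.6, -3.6, 108.6]
eef_rot: [0.28, -0.634, -0.315, 0.649]
wrist_force: [-0.2, -7.7, -1.0]
grip_width: 11.7
```

Run:
```python
from stand import *
show(); sgoal(0,0,lab='home')
```

```text
t13.30 pos [544.6  -3.6 108.6] x [-0.039  0.763 -0.646] y [ 0.035 -0.645 -0.764] F [-0.2 -7.7 -1. ] T [-0.66 -0.24 -0.17] w 11.7 q [ 0.26  0.59  1.73 -0.77  1.14 -0.92]
   first [ 0.001 -0.001 -0.004]
   alt [6.00e-03 3.14e+00 1.00e-03]
home off_m [0.0019, 0.0129, 0.0005] rot [0.001, -0.001, -0.004] dist 13.1 deg 0.2
```

>>> step_arm(
  rotation=[
    [0, 0, 0],
    [0, 0, 0],
    [0, 0, 0],
    [0, 0, 0],
    [0, 0, 0],
    [0, 0, 0],
    [0, 0, 0],
  ],
  offset=[
    [-0.0005, 0.001, 0],
    [-0.0005, 0.003, 0],
    [-0.0005, 0.005, 0],
    [-0.0005, 0.007, 0],
    [-0.0005, 0.0085, 0],
    [-0.0005, 0.0095, 0],
    [-0.0005, 0.0095, 0],
  ],
  gripper=[1, 1, 1, 1, 1, 1, 1],
)

```text
time: 14.0
tool_pos: [544.9, -10.2, 101.5]
eef_rot: [0.28, -0.634, -0.315, 0.649]
wrist_force: [0.1, -1.3, -4.9]
grip_width: 11.7
```

```bash
cat > f.py <<'E'
from stand import *
s=robot.read_state();F=s['wrist_force']+np.array([0,0,4.4]);print('Fn %.1f Fu %.1f Fsy %.1f'%(F@n,F@u,F@sy),s['wrist_torque'].round(2));show();sgoal(0,0,lab='home')
E
python3 f.py
```

```text
Fn 0.7 Fu -1.3 Fsy -0.0 [ 0.83 -0.16 -0.02]
t14.00 pos [544.9 -10.2 101.5] x [-0.039  0.763 -0.646] y [ 0.035 -0.645 -0.764] F [ 0.1 -1.3 -4.9] T [ 0.83 -0.16 -0.02] w 11.7 q [ 0.25  0.6   1.73 -0.78  1.12 -0.91]
   first [ 0.001 -0.001 -0.003]
   alt [5.00e-03 3.14e+00 1.00e-03]
home off_m [0.0023, 0.0033, 0.0005] rot [0.001, -0.001, -0.003] dist 4.0 deg 0.2
```

Nearly no contact now; continue down the slope until the pegs carry.

>>> step_arm(
  rotation=[
    [0, 0, 0],
    [0, 0, 0],
    [0, 0, 0],
    [0, 0, 0],
    [0, 0, 0],
    [0, 0, 0],
  ],
  offset=[
    [0.0003, 0.0007, 0],
    [0.0003, 0.0014, 0],
    [0.0003, 0.0021, 0],
    [0.0003, 0.0028, 0],
    [0.0003, 0.0035, 0],
    [0.0003, 0.0035, 0],
  ],
  gripper=[1, 1, 1, 1, 1, 1],
)

```text
time: 14.6
tool_pos: [545.1, -12.3, 98.7]
eef_rot: [0.28, -0.634, -0.315, 0.649]
wrist_force: [1.4, -1.4, -2.2]
grip_width: 11.7
```

```bash
python3 f.py
```

```text
Fn 2.5 Fu 0.7 Fsy -1.3 [ 0.39 -0.38 -0.03]
t14.60 pos [545.1 -12.3  98.7] x [-0.039  0.763 -0.646] y [ 0.035 -0.645 -0.764] F [ 1.4 -1.4 -2.2] T [ 0.39 -0.38 -0.03] w 11.7 q [ 0.24  0.6   1.74 -0.78  1.11 -0.91]
   first [ 0.001 -0.001 -0.004]
   alt [6.00e-03 3.14e+00 1.00e-03]
home off_m [0.0021, -0.0003, 0.0005] rot [0.001, -0.001, -0.004] dist 2.2 deg 0.2
```

>>> step_arm(
  rotation=[
    [0, 0, 0],
    [0, 0, 0],
    [0, 0, 0],
    [0, 0, 0],
  ],
  offset=[
    [0, 0.0005, 0],
    [0, 0.001, 0],
    [0, 0.0015, 0],
    [0, 0.0015, 0],
  ],
  gripper=[1, 1, 1, 1],
)

```text
time: 15.0
tool_pos: [545.2, -13.3, 97.5]
eef_rot: [0.28, -0.634, -0.315, 0.649]
wrist_force: [0.6, -1.9, -1.7]
grip_width: 11.5
```

```bash
python3 f.py
```

```text
Fn 3.2 Fu 0.9 Fsy -0.5 [ 0.52 -0.36  0.05]
t15.00 pos [545.2 -13.3  97.5] x [-0.039  0.763 -0.646] y [ 0.035 -0.645 -0.764] F [ 0.6 -1.9 -1.7] T [ 0.52 -0.36  0.05] w 11.5 q [ 0.24  0.6   1.74 -0.79  1.11 -0.91]
   first [ 0.001 -0.001 -0.004]
   alt [6.00e-03 3.14e+00 1.00e-03]
home off_m [0.0021, -0.0018, 0.0006] rot [0.001, -0.001, -0.004] dist 2.9 deg 0.2
```

>>> step_arm(
  rotation=[
    [0, 0, 0],
    [0, 0, 0],
    [0, 0, 0],
    [0, 0, 0],
    [0, 0, 0],
  ],
  offset=[
    [0, 0.0005, 0],
    [0, 0.001, 0],
    [0, 0.0015, 0],
    [0, 0.002, 0],
    [0, 0.002, 0],
  ],
  gripper=[1, 1, 1, 1, 1],
)

```text
time: 15.5
tool_pos: [545.7, -14.0, 96.6]
eef_rot: [0.28, -0.634, -0.315, 0.648]
wrist_force: [-1.2, 5.7, 6.7]
grip_width: 11.8
```

```bash
python3 f.py
```

```text
Fn 2.8 Fu 12.2 Fsy 0.9 [ 0.47  0.17 -0.42]
t15.50 pos [545.7 -14.   96.6] x [-0.039  0.763 -0.645] y [ 0.036 -0.644 -0.764] F [-1.2  5.7  6.7] T [ 0.47  0.17 -0.42] w 11.8 q [ 0.24  0.6   1.74 -0.79  1.11 -0.9 ]
   first [ 0.002 -0.002 -0.003]
   alt [5.00e-03 3.14e+00 3.00e-03]
home off_m [0.0021, -0.003, 0.001] rot [0.002, -0.002, -0.003] dist 3.8 deg 0.2
```

>>> step_arm(
  rotation=[
    [0, 0, 0],
    [0, 0, 0],
    [0, 0, 0],
    [0, 0, 0],
    [0, 0, 0],
    [0, 0, 0],
    [0, 0, 0],
    [0, 0, 0],
  ],
  offset=[
    [0.0003, -0.0003, 0],
    [0.0003, -0.0003, 0],
    [0.0003, -0.0003, 0],
    [0.0003, -0.0003, 0],
    [0.0003, -0.0003, 0],
    [0.0003, -0.0003, 0],
    [0.0003, -0.0003, 0],
    [0.0003, -0.0003, 0],
  ],
  gripper=[1, 0.75, 0.7, 0.65, 0.6, 0.5, 0.45, 0.45],
)

```text
time: 16.3
tool_pos: [545.6, -13.6, 96.7]
eef_rot: [0.28, -0.634, -0.315, 0.648]
wrist_force: [-0.6, 0.5, -0.4]
grip_width: 25.0
```

```bash
python3 f.py
python3 - <<'E'
from stand import *
s=snap('side','s8')
th=np.linspace(0,2*np.pi,73)
crop('s8',215,130,315,215,6,'p12a')
px=s['pixels'].astype(float);g=px.mean(2);bl=px[...,2]-px[...,0]
for dx in((0,0),):
    C0=rest; H=np.zeros(g.shape,np.uint8)
    q=proj(s,np.array([C0+n*d+60*(np.cos(a)*u+np.sin(a)*sy) for d in(0,12) for a in th]))
    cv2.fillConvexPoly(H,cv2.convexHull(q.round().astype(np.int32)),1)
    for r in range(146,200,2): print(r,''.join(('#' if px[r,c,0]-px[r,c,2]>12 else ('.' if bl[r,c]>1 else 'o')) if g[r,c]>112 and not H[r,c] else ('X' if H[r,c] and g[r,c]>112 and bl[r,c]>1 else ('-' if H[r,c] else ' ')) for c in range(230,310)))
E
```

```text
Fn 2.2 Fu 3.4 Fsy 0.5 [ 0.38 -0.12 -0.03]
t16.30 pos [545.6 -13.6  96.7] x [-0.039  0.763 -0.645] y [ 0.036 -0.644 -0.764] F [-0.6  0.5 -0.4] T [ 0.38 -0.12 -0.03] w 25.0 q [ 0.24  0.6   1.74 -0.79  1.11 -0.9 ]
   first [ 0.002 -0.002 -0.003]
   alt [5.00e-03 3.14e+00 3.00e-03]
home off_m [0.0018, -0.0027, 0.001] rot [0.002, -0.002, -0.003] dist 3.4 deg 0.2
146                o######o                                                        .
148               #######o                                                    ......
150             o#######o                                                  .........
152            ########o                                                ............
154          #########o   ###                 oo                       .............
156         #########o     oo    ######     #oooooooo.                 ............ 
158             ####o           o#######   oooooooooooo               ..............
160                               ######oooooooooooooooo               .............
162                                 ######ooooooooooooo     
[... 839 characters left out ...]
------XXXXXXXXX                    
184               ooo        ooooo    oooo-----------------XXXX-o                   
186    ...       oooo          oooooooo.   oooo----------------o                    
188          ooooooo          ooooooooooooo      ooo----------oo                    
190         o###oooo        oooooooooooooooooooooo    ooooooooooo                   
192        oo#####oo     oooooooooooooooooooooooooooooooooooooooooo                 
194        oooooooo    ooooooooooooooooooooooooooooooooooooooooooooo                
196           ooooo oooooooooooooooooooooooooooooooooooooooooooooooo                
198           ooooooooooooooooooooooooooooooooooooooooooooooooooooooo
```

>>> step_arm(
  rotation=[
    [0, 0, 0],
    [0, 0, 0],
    [0, 0, 0],
    [0, 0, 0],
    [0, 0, 0],
    [0, 0, 0],
    [0, 0, 0],
    [0, 0, 0],
  ],
  offset=[
    [0, -0.003, 0],
    [0, -0.008, 0],
    [0, -0.015, 0],
    [0, -0.025, 0],
    [0, -0.035, 0],
    [0, -0.05, 0],
    [0, -0.08, 0],
    [0, -0.12, 0],
  ],
  gripper=[0.42, 0.42, 0.42, 0.42, 0.4, 0.4, 0, 0],
)

```text
time: 17.15
tool_pos: [540.5, 64.4, 189.1]
eef_rot: [0.281, -0.634, -0.314, 0.649]
wrist_force: [0.5, 0.0, 0.2]
grip_width: 39.4
```

```bash
cat > m8.py <<'E'
from stand import *
from scipy.optimize import least_squares
import sys
f=sys.argv[1] if len(sys.argv)>1 else 'x'
show()
th=np.linspace(0,2*np.pi,73)[:-1]
S={};M={}
for k,nm in(('t','top'),('s','side')):
    L=[robot.snapshot(nm) for _ in range(3)];px=np.mean([l['pixels'].astype(float) for l in L],0);S[k]=L[0];S[k]['pixels']=px;np.savez('pics/%s%s.npz'%(k,f),**S[k]);cv2.imwrite('pics/%s%s.png'%(k,f),px[:,:,::-1].astype(np.uint8))
def hullpts(k,C,nn):
    a=unit(np.cross(nn,[0,0,1]));b=np.cross(nn,a)
    return cv2.convexHull(proj(S[k],np.array([C+nn*d+60*(np.cos(t)*a+np.sin(t)*b) for d in(0,12) for t in th])).astype(np.float32))
for k in 'ts':
    px=S[k]['pixels'];g=px.mean(2);bl=px[...,2]-px[...,0];H=hullpts(k,rest,n)[:,0];lo=H.min(0).astype(int)-6;hi=H.max(0).astype(int)+8
    M=np.zeros(g.shape,np.uint8);cv2.fillConvexPoly(M,H.round().astype(np.int32),1)
    print(k,'cols',lo[0],hi[0])
    for r in range(lo[1],hi[1]): print(r,''.join(('#' if bl[r,c]<-12 else ('.' if bl[r,c]>1 else 'o')) if g[r,c]>112 and not M[r,c] else ('X' if M[r,c] and g[r,c]>112 and bl[r,c]>1 else ('-' if M[r,c] else ' ')) for c in range(lo[0],hi[0])))
E
python3 m8.py 9
```

```text
t17.15 pos [540.5  64.4 189.1] x [-0.039  0.763 -0.645] y [ 0.034 -0.645 -0.764] F [0.5 0.  0.2] T [ 0.39 -0.13  0.  ] w 39.4 q [ 0.37  0.51  1.62 -0.68  1.34 -0.97]
t cols 252 293
158                                          
159                                          
160                                          
161                                          
162                                          
163                                          
164                   -----                  
165               -XXXXXXXXXX                
166              XXXXXXXXXXXXXX              
167            -XXXXXXXXXXXXXXXX.            
168            XXXXXXXXXXX--XXXX..           
169  oooooooooXXXXXXXXXXX----XXXX..          
170 ooooooooo--XXXXXXXXXXX---XXXXX.oo        
171 ooooooooo--XXXX--XXX-X---XXXXXXoooo      
172 oooooooo---XXX----XXXX---XXXXXXXooooooooo
173 oooooooo--XXXX---XXXXXX---XXXXXXooooooooo
174 ooooooo---XXXX----XXXXXX-XXXXXXX.oooooooo
175 ooooooo---XXXX----XXXXXXXXXXXXXXXoooooooo
176 ooooooo---XXXX----XXXXXXXXXXXXXXXoooooooo
177 ooooooo--XXXXX----XXXXXXXXXXXXXX-oooooooo
[... 3351 characters left out ...]
XXX.     
185     ooooo         ooooooo. oooooo---------------XXX-      
186     ooooo         oooooooooo  oooooo--------------Xo      
187     oooo           oooooooooo    ooooo-------------.      
188     oooo          ooooooooooooo     ooooo---------oo      
189    .oooo         ooooooooooooooooooo   ooooo-----ooo      
190    .oooo        oooooooooooooooooooooo    ooooooooooo     
191    ooooo      .oooooooooooooooooooooooooo  ooooooooooo    
192    oooo      oooooooooooooooooooooooooooooooooooooooooo   
193    oooo     oooooooooooooooooooooooooooooooooo  oooooooo  
194   ooooo    ooooooooooooooooooooooooooooooooooooooooooooo  
195   ooooo  ooooooooooooooooooooooooooooooooooooooooooooooo
```

```bash
cat > m9.py <<'E'
from stand import *
from scipy.optimize import least_squares
S={k:load(k+'9') for k in 'ts'};th=np.linspace(0,2*np.pi,73)[:-1];C={}
for k,box in(('t',(250,160,292,206)),('s',(240,160,300,190))):
    px=S[k]['pixels'];g=px.mean(2);bl=cv2.GaussianBlur(px[...,2]-px[...,0],(3,3),0)
    m=((g>120)&(bl>1.5)).astype(np.uint8);z=np.zeros_like(m);z[box[1]:box[3],box[0]:box[2]]=1;m*=z
    c=cv2.convexHull(max(cv2.findContours(m,0,2)[0],key=cv2.contourArea))[:,0].astype(float)
    C[k]=c if k=='t' else c[(c[:,1]<184)]
def res(v,ks='ts'):
    nn=Rn.from_rotvec(sy*v[3]+u*v[4]).apply(n) if len(v)>3 else n
    a=unit(np.cross(nn,[0,0,1]));b=np.cross(nn,a);o=[]
    for k in ks:
        H=cv2.convexHull(proj(S[k],np.array([rest+v[:3]+nn*d+60*(np.cos(t)*a+np.sin(t)*b) for d in(0,12) for t in th])).astype(np.float32))
        o+=[cv2.pointPolygonTest(H,(q[0],q[1]),True) for q in C[k]]
    return np.array(o)
kw=dict(loss='cauchy',f_scale=.5)
fd=lambda f,x0,h:least_squares(f,x0,jac=lambda v:np.stack([(f(v+e)-f(v-e))/(2*np.abs(e).max()) for e in np.diag(h)],1),**kw)
o=fd(res,np.zeros(3),[1.,1,1]);print('C',(rest+o.x).round(1),o.x.round(2),np.median(np.abs(o.fun)).round(2))
o5=fd(res,np.r_[o.x,0,0],[1.,1,1,.03,.03]);print('C+tilt',(rest+o5.x[:3]).round(1),o5.x.round(2),np.median(np.abs(o5.fun)).round(2))
for k in 'ts':print(k,'spigot pred',proj(S[k],np.array([rest+o.x+22*n,rest+o.x+62*n,rest+o.x+62*n+15*sy,rest+o.x+62*n-15*sy])).round(1).tolist())
E
python3 m9.py
```

```text
C [542.8 -14.3  88.8] [ 0.72 -2.09  2.35] 0.7
C+tilt [546.4 -15.   83.8] [ 4.35 -2.76 -2.58 -0.08  0.03] 0.31
t spigot pred [[277.4, 183.4], [288.2, 182.4], [287.9, 187.3], [288.6, 177.5]]
s spigot pred [[269.7, 169.4], [276.3, 155.9], [281.1, 157.4], [271.5, 154.3]]
```

```bash
cat >> stand.py <<'E'
C=np.array([543.2,-15.2,86.4])
E
python3 - <<'E'
from stand import *
goal(np.array([545,-40,280]),[1,0.05,0],[0,0,-1],'A')
E
```

```text
first [ 0.551  1.502 -0.547]
   alt [-0.547 -1.498 -0.551]
A off_m [-0.1386, -0.0036, 0.0012] rot [-0.547, -1.498, -0.551] dist 138.6 deg 96.7
```

>>> step_arm(
  rotation=[
    [0.04, 0.1, -0.04],
    [0.09, 0.24, -0.09],
    [0.14, 0.37, -0.14],
    [0.19, 0.5, -0.19],
    [0.24, 0.64, -0.24],
    [0.29, 0.78, -0.29],
    [0.34, 0.92, -0.34],
    [0.39, 1.06, -0.39],
    [0.44, 1.19, -0.44],
    [0.485, 1.32, -0.48],
  ],
  offset=[
    [0, -0.02, 0],
    [-0.01, -0.03, 0],
    [-0.03, -0.035, 0],
    [-0.05, -0.035, 0],
    [-0.07, -0.03, 0],
    [-0.09, -0.02, 0],
    [-0.11, -0.015, 0],
    [-0.125, -0.01, 0],
    [-0.135, -0.004, 0.001],
    [-0.1386, -0.0036, 0.001],
  ],
  gripper=[0, -0.5, -0.5, -0.5, -0.5, -0.5, -0.5, -0.5, -0.5, -0.5],
)

```text
time: 18.45
tool_pos: [544.8, -41.9, 279.3]
eef_rot: [-0.675, 0.727, 0.06, -0.111]
wrist_force: [0.1, 0.1, -0.8]
grip_width: 69.6
```

Run:
```python
from stand import *
show();goal(C+110*n,-sy,-n,'pre')
```

```text
t18.45 pos [544.8 -41.9 279.3] x [ 0.968  0.238 -0.08 ] y [-0.062 -0.081 -0.995] F [ 0.1  0.1 -0.8] T [-0.01 -0.09  0.  ] w 69.6 q [-0.11  0.31  1.51 -0.09  1.38 -0.34]
   first [ 0.94   0.147 -0.153]
   alt [-0.221 -2.665 -1.36 ]
pre off_m [-0.0011, 0.126, -0.0486] rot [0.94, 0.147, -0.153] dist 135.0 deg 55.2
```

>>> step_arm(
  rotation=[
    [0.13, 0.02, -0.02],
    [0.27, 0.04, -0.044],
    [0.4, 0.065, -0.065],
    [0.54, 0.085, -0.088],
    [0.67, 0.1, -0.11],
    [0.8, 0.125, -0.13],
    [0.94, 0.147, -0.153],
    [0.94, 0.147, -0.153],
    [0.94, 0.147, -0.153],
    [0.94, 0.147, -0.153],
  ],
  offset=[
    [0, 0, -0.02],
    [0, 0.01, -0.04],
    [0, 0.025, -0.05],
    [0, 0.045, -0.05],
    [-0.001, 0.065, -0.049],
    [-0.001, 0.085, -0.049],
    [-0.001, 0.105, -0.049],
    [-0.001, 0.12, -0.049],
    [-0.001, 0.126, -0.0486],
    [-0.001, 0.126, -0.0486],
  ],
  gripper=[-0.5, -0.5, -0.5, -0.5, -0.5, -0.5, -0.5, -0.5, -0.5, -0.5],
)

```text
time: 19.45
tool_pos: [547.8, -99.0, 157.1]
eef_rot: [0.939, -0.343, -0.009, 0.025]
wrist_force: [0.4, 0.2, 0.4]
grip_width: 70.1
```

Run:
```python
from stand import *
show();goal(C+110*n,-sy,-n,'pre');goal(C+3.5*n,-sy,-n,'grip')
S={k:snap(a,k+'10') for k,a in(('t','top'),('s','side'))}
s=robot.read_state();p=s['tool_pos'];R=Rq(s['eef_rot']).as_matrix()
for k in 'ts':
    tips=[p-22.5*R[:,1]+R[:,0]*x for x in(-43,43)]+[p-22.5*R[:,1], C+62*n]
    print(k,proj(S[k],np.array(tips)).round(1).tolist())
px=S['s']['pixels'].astype(float);g=px.mean(2);bl=px[...,2]-px[...,0]
for r in range(90,190,2): print(r,''.join(('#' if bl[r,c]<-12 else ('.' if bl[r,c]>1 else 'o')) if g[r,c]>112 else ' ' for c in range(235,330)))
```

```text
t19.45 pos [547.8 -99.  157.1] x [ 0.999  0.054 -0.   ] y [-0.041  0.763 -0.645] F [0.4 0.2 0.4] T [-0.35 -0.09  0.06] w 70.1 q [-0.6   0.69  1.48  0.65  1.59 -0.86]
   first [ 0.003  0.    -0.001]
   alt [-1.000e-03 -3.141e+00 -4.000e-03]
pre off_m [-0.0001, -0.0003, -0.0002] rot [0.003, 0.0, -0.001] dist 0.3 deg 0.2
   first [ 0.003  0.    -0.001]
   alt [-1.000e-03 -3.141e+00 -4.000e-03]
grip off_m [-0.0, 0.1063, 0.0001] rot [0.003, 0.0, -0.001] dist 106.3 deg 0.2
t [[307.7, 194.8], [309.5, 165.5], [308.6, 180.0], [288.5, 182.4]]
s [[301.4, 136.6], [273.8, 128.6], [287.4, 132.5], [276.3, 156.5]]
90 ###########################ooooooooooo##oo..          ###############     oooo##############ooo
92 ###########################ooooooooo#####oo          ######################             oooo   
94 ###########################ooooooooo#######o         #o......ooo###########                  o#
96 ###########################oooooooooooo#####o              oooo..oooooo#####                o#o
98 ###########################ooooooooooooo######o######o      oooooo####oooooo.              o#oo
[... 3760 characters left out ...]
            ............................
176          .ooooooooooooooooooooo.................                       ........................
178          oooooooooooooooooooooooooooo..............                         ...................
180         ooooo   ooooooooooooooooooooooooooo..........                                    .     
182         oooo      oooooooooooooooooooooooooooooo.......                                        
184         oooo        ooooo    oooooooooooooooooooooo....o                                       
186        .oooo          ooooooooo   ooooooooooooooooooooo                                        
188        oooo          ooooooooooooo      ooooooooooooooo
```

>>> step_arm(
  rotation=[
    [0, 0, 0],
    [0, 0, 0],
    [0, 0, 0],
    [0, 0, 0],
    [0, 0, 0],
    [0, 0, 0],
    [0, 0, 0],
    [0, 0, 0],
  ],
  offset=[
    [0, 0.02, 0],
    [0, 0.05, 0],
    [0, 0.07, 0],
    [0, 0.085, 0],
    [0, 0.095, 0],
    [0, 0.102, 0],
    [0, 0.105, 0],
    [0, 0.105, 0],
  ],
  gripper=[-0.5, -0.5, -0.5, -0.4, -0.3, 0, 0, 0.2],
)

```text
time: 20.35
tool_pos: [544.3, -19.0, 90.9]
eef_rot: [0.939, -0.344, -0.01, 0.025]
wrist_force: [0.3, 0.1, 0.1]
grip_width: 42.5
```

>>> step_arm(
  rotation=[
    [0, 0, 0],
    [0, 0, 0],
    [0, 0, 0],
    [0, 0, 0],
    [0, 0, 0],
  ],
  offset=[
    [0, 0, 0],
    [0, 0, 0],
    [0, 0, 0],
    [0, 0, 0],
    [0, 0, 0],
  ],
  gripper=[0.2, 0.25, 0.25, 0.25, 0.25],
)

```text
time: 20.85
tool_pos: [544.4, -19.1, 90.9]
eef_rot: [0.939, -0.344, -0.01, 0.025]
wrist_force: [0.8, 0.1, 1.2]
grip_width: 34.5
```

>>> step_arm(
  rotation=[
    [0, 0, 0],
    [0, 0, 0],
    [0, 0, 0],
    [0, 0, 0],
  ],
  offset=[
    [0, 0, 0],
    [0, 0, 0],
    [0, 0, 0],
    [0, 0, 0],
  ],
  gripper=[0.32, 1, 1, 1],
)

```text
time: 21.25
tool_pos: [543.6, -19.0, 91.1]
eef_rot: [0.939, -0.343, -0.01, 0.026]
wrist_force: [-5.2, -1.4, 3.7]
grip_width: 29.3
```

```bash
python3 f.py|head -2
```

```text
Fn 6.1 Fu 5.5 Fsy 5.2 [-0.14  0.5   0.5 ]
t21.25 pos [543.6 -19.   91.1] x [0.998 0.055 0.001] y [-0.042  0.763 -0.645] F [-5.2 -1.4  3.7] T [-0.14  0.5   0.5 ] w 29.3 q [-0.5   0.73  1.62  0.72  1.4  -0.91]
```

>>> step_arm(
  rotation=[
    [0, 0, 0],
    [0, 0, 0],
    [0, 0, 0],
    [0, 0, 0],
    [0, 0, 0],
    [0, 0, 0],
    [0, 0, 0],
    [0, 0, 0],
    [0, 0, 0],
    [0, 0, 0],
  ],
  offset=[
    [0.0005, -0.002, 0],
    [0.0005, -0.005, 0],
    [0.0005, -0.01, 0],
    [0.0005, -0.016, 0],
    [0.0005, -0.024, 0],
    [0.0005, -0.033, 0],
    [0.0005, -0.043, 0],
    [0.0005, -0.053, 0],
    [0.0005, -0.06, 0],
    [0.0005, -0.062, 0],
  ],
  gripper=[1, 1, 1, 1, 1, 1, 1, 1, 1, 1],
)

```text
time: 22.25
tool_pos: [547.0, -67.2, 131.7]
eef_rot: [0.939, -0.344, -0.01, 0.025]
wrist_force: [-0.3, -0.0, -4.0]
grip_width: 29.5
```

Run:
```python
from stand import *
show();goal(np.array([540,-120,200]),-sy,[0,0,-1],'vert')
```

```text
t22.25 pos [547.  -67.2 131.7] x [0.999 0.055 0.002] y [-0.04   0.763 -0.646] F [-0.3 -0.  -4. ] T [-1.05 -0.17  0.01] w 29.5 q [-0.56  0.7   1.54  0.68  1.51 -0.88]
   first [-0.869  0.002  0.001]
   alt [ 2.000e-03 -2.848e+00  1.322e+00]
vert off_m [-0.0097, -0.0841, 0.0184] rot [-0.869, 0.002, 0.001] dist 86.7 deg 49.8
```

>>> step_arm(
  rotation=[
    [-0.04, 0, 0],
    [-0.12, 0, 0],
    [-0.22, 0, 0],
    [-0.33, 0, 0],
    [-0.45, 0, 0],
    [-0.57, 0, 0],
    [-0.68, 0, 0],
    [-0.78, 0, 0],
    [-0.85, 0.001, 0],
    [-0.869, 0.002, 0.001],
  ],
  offset=[
    [0, -0.01, 0],
    [0, -0.025, 0],
    [0, -0.04, 0.0],
    [-0.001, -0.055, 0],
    [-0.003, -0.065, 0.004],
    [-0.005, -0.075, 0.008],
    [-0.007, -0.08, 0.012],
    [-0.009, -0.084, 0.016],
    [-0.0097, -0.084, 0.018],
    [-0.0097, -0.084, 0.018],
  ],
  gripper=[1, 1, 1, 1, 1, 1, 1, 1, 1, 1],
)

```text
time: 23.25
tool_pos: [540.0, -118.9, 200.9]
eef_rot: [-0.706, 0.708, 0.02, -0.019]
wrist_force: [-0.2, 0.8, -4.1]
grip_width: 29.6
```

Run:
```python
from stand import *
show();F=np.array([531.5,-287.5,0]);goal(F+[0,0,100],-sy,[0,0,-1],'overfix')
```

```text
t23.25 pos [ 540.  -118.9  200.9] x [0.999 0.055 0.002] y [ 0.002 -0.002 -1.   ] F [-0.2  0.8 -4.1] T [-0.05 -0.11  0.01] w 29.6 q [-0.3   0.35  1.64 -0.    1.15 -0.35]
   first [0.002 0.002 0.002]
   alt [ 3.00e-03 -3.14e+00 -4.00e-03]
overfix off_m [-0.0179, 0.1013, -0.1676] rot [0.002, 0.002, 0.002] dist 196.7 deg 0.2
```

>>> step_arm(
  rotation=[
    [0, 0, 0],
    [0, 0, 0],
    [0, 0, 0],
    [0, 0, 0],
    [0, 0, 0],
    [0, 0, 0],
    [0, 0, 0],
    [0, 0, 0],
    [0.002, 0.002, 0.002],
    [0.002, 0.002, 0.002],
  ],
  offset=[
    [0, 0, -0.015],
    [-0.004, 0, -0.04],
    [-0.008, 0.01, -0.07],
    [-0.012, 0.025, -0.1],
    [-0.015, 0.045, -0.13],
    [-0.0175, 0.065, -0.155],
    [-0.018, 0.085, -0.165],
    [-0.018, 0.097, -0.167],
    [-0.018, 0.101, -0.1675],
    [-0.018, 0.101, -0.1675],
  ],
  gripper=[1, 1, 1, 1, 1, 1, 1, 1, 1, 1],
)

```text
time: 24.25
tool_pos: [531.2, -287.2, 100.1]
eef_rot: [0.707, -0.707, -0.018, 0.019]
wrist_force: [0.3, 0.6, -3.9]
grip_width: 29.4
```

Run:
```python
from stand import *
show()
L=[robot.snapshot('side') for _ in range(4)];px=np.mean([l['pixels'].astype(float) for l in L],0);s=L[0];s['pixels']=px;np.savez('pics/s11.npz',**s);cv2.imwrite('pics/s11.png',px[:,:,::-1].round().astype(np.uint8))
snap('top','t11')
g=px.mean(2);bl=px[...,2]-px[...,0]
for r in range(90,186,2): print(r,''.join(('#' if bl[r,c]<-12 else ('.' if bl[r,c]>1.5 else 'o')) if g[r,c]>112 else ' ' for c in range(280,385)))
```

```text
t24.25 pos [ 531.2 -287.2  100.1] x [ 0.999  0.052 -0.001] y [-0.001  0.001 -1.   ] F [ 0.3  0.6 -3.9] T [ 0.   -0.09 -0.03] w 29.4 q [-0.57  0.56  1.59 -0.    1.   -0.63]
90 oooooooooooooo###############o####        ooo##########ooo####o          .....                           
92 ooooooooooooooo############################       ooooo#####o            .....                           
94 ooooooooooooooo####oooooooooooo  ###################                     .....                           
96 ooooooooooooooo#####ooooo....                 ############               .....                           
98 oooooooooooooooo####ooooo             ##oo.    ooo    ####                .....                          
100 oooooooooooooooooo                    ##ooo......                   oo#oo......                          
102 oooooooooooooooo                      #####oo o.          ##     oooo####o......                         
104 oooooooooooooooo     .....o         o#######o  o         ##o.......oo#####......                         
106 oooooooooooooooo    ........        o#######o ooo
[... 3646 characters left out ...]
.                    .....              
174                       ...........................................                      ........          
176                           ....................................                         ........          
178                                ...........................                             .....             
180                                          .......                                        .....            
182 oooo  ooooo                                                                             .......          
184 ooooooooooo                                                                             .................
```

```bash
cat > m10.py <<'E'
from stand import *
from scipy.optimize import least_squares
s=load('s11');px=s['pixels'];g=px.mean(2);bl=cv2.GaussianBlur(px[...,2]-px[...,0],(3,3),0)
th=np.linspace(0,2*np.pi,145)[:-1]
print('bright flange/fixture',g[138,330].round(),g[150,330].round(),g[170,335].round(),g[143,330].round())
pts=[]
for r in range(127,143):
    row=[c for c in range(296,360) if g[r,c]>112 and bl[r,c]>1.5]
    pts+= [(row[0],r)]
    if r>=134: pts+=[(row[-1],r)]
# lower edge of the flange: strongest vertical change per column
G=cv2.GaussianBlur(g,(3,3),0)
for c in range(312,342,2):
    d=np.diff(G[136:152,c]); pts.append((c,136.5+np.argmax(np.abs(d)))) 
pts=np.array(pts,float);print(pts[-15:].tolist())
def hull(x,y,z0,h,r): return cv2.convexHull(proj(s,np.array([[x+r*np.cos(a),y+r*np.sin(a),z] for z in(z0,z0+h) for a in th])).astype(np.float32))
def fd(f,x0,h): return least_squares(f,x0,jac=lambda v:np.stack([(f(v+e)-f(v-e))/(2*np.abs(e).max()) for e in np.diag(h)],1),loss='cauchy',f_scale=.5)
p=robot.read_state()['tool_pos']
T=lambda H,Q:np.array([cv2.pointPolygonTest(H,(float(q[0]),float(q[1])),True) for q in Q])
for z in(92.3,94.3,96.3):
    o=fd(lambda v:T(hull(v[0],v[1],z,12,60),pts),p[:2]+0.,[1.,1.]);print('holder z',z,o.x.round(2),np.median(abs(o.fun)).round(2))
o=fd(lambda v:T(hull(v[0],v[1],v[2],12,60),pts),np.r_[p[:2],94.3],[1.,1.,1.]);print('holder xyz',o.x.round(2),np.median(abs(o.fun)).round(2))
o=fd(lambda v:T(hull(p[0],v[0],v[1],12,60),pts),np.r_[p[1],94.3],[1.,1.]);print('holder yz|x=tool',p[0].round(1),o.x.round(2),np.median(abs(o.fun)).round(2))
for f in('s1','s11'):
    w=load(f)['pixels'];gg=w.mean(2);m=(gg>118).astype(np.uint8);z=np.zeros_like(m);z[135:182,290:360]=1;m*=z
    c=cv2.convexHull(max(cv2.findContours(m,0,1)[0],key=cv2.contourArea))[:,0].astype(float);c=c[c[:,1]>155]
    o=fd(lambda v:T(hull(v[0],v[1],0,26,82.5),c),[531.,-286.],[1.,1.]);print(f,'fixture',o.x.round(2),np.median(abs(o.fun)).round(2),len(c))
E
python3 m10.py
```

```text
bright flange/fixture 234.0 170.0 177.0 230.0
[[312.0, 143.5], [314.0, 144.5], [316.0, 145.5], [318.0, 146.5], [320.0, 146.5], [322.0, 147.5], [324.0, 147.5], [326.0, 147.5], [328.0, 148.5], [330.0, 150.5], [332.0, 136.5], [334.0, 146.5], [336.0, 145.5], [338.0, 145.5], [340.0, 144.5]]
holder z 92.3 [ 533.63 -288.2 ] 0.42
holder z 94.3 [ 531.76 -285.14] 0.46
holder z 96.3 [ 529.9  -282.07] 0.5
holder xyz [ 554.46 -322.58   69.95] 0.34
holder yz|x=tool 531.8 [-285.37   94.07] 0.46
s1 fixture [ 530.59 -282.89] 0.29 12
s11 fixture [ 530.55 -282.1 ] 0.25 12
```

>>> step_arm(
  rotation=[
    [0, 0, 0],
    [0, 0, 0],
    [0, 0, 0],
    [0, 0, 0],
    [0, 0, 0],
    [0, 0, 0],
  ],
  offset=[
    [0, 0.01, 0],
    [0, 0.025, 0],
    [0, 0.04, 0],
    [0, 0.052, 0],
    [0, 0.06, 0],
    [0, 0.062, 0],
  ],
  gripper=[1, 1, 1, 1, 1, 1],
)

```text
time: 25.1
tool_pos: [531.3, -286.9, 37.7]
eef_rot: [0.707, -0.707, -0.019, 0.019]
wrist_force: [0.7, 0.2, -5.0]
grip_width: 29.6
```

>>> step_arm(
  rotation=[
    [0, 0, 0],
    [0, 0, 0],
    [0, 0, 0],
    [0, 0, 0],
    [0, 0, 0],
  ],
  offset=[
    [0, 0.001, 0],
    [0, 0.002, 0],
    [0, 0.003, 0],
    [0, 0.004, 0],
    [0, 0.004, 0],
  ],
  gripper=[1, 1, 1, 1, 1],
)

```text
time: 25.6
tool_pos: [531.4, -286.9, 33.8]
eef_rot: [0.707, -0.707, -0.019, 0.019]
wrist_force: [-0.4, -0.5, -5.1]
grip_width: 29.6
```

Run:
```python
from stand import *
show()
```

```text
t25.60 pos [ 531.4 -286.9   33.8] x [ 0.999  0.053 -0.001] y [-0.001 -0.    -1.   ] F [-0.4 -0.5 -5.1] T [-0.04 -0.08  0.02] w 29.6 q [-0.57  0.65  1.62 -0.    0.87 -0.62]
```

>>> step_arm(
  rotation=[
    [0, 0, 0],
    [0, 0, 0],
    [0, 0, 0],
    [0, 0, 0],
    [0, 0, 0],
  ],
  offset=[
    [0, 0.0008, 0],
    [0, 0.0016, 0],
    [0, 0.0024, 0],
    [0, 0.003, 0],
    [0, 0.003, 0],
  ],
  gripper=[1, 1, 1, 1, 1],
)

```text
time: 26.1
tool_pos: [531.3, -286.9, 30.7]
eef_rot: [0.707, -0.707, -0.019, 0.019]
wrist_force: [-0.3, -1.1, -4.1]
grip_width: 29.8
```

>>> step_arm(
  rotation=[
    [0, 0, 0],
    [0, 0, 0],
    [0, 0, 0],
    [0, 0, 0],
  ],
  offset=[
    [0, 0.0007, 0],
    [0, 0.0014, 0],
    [0, 0.002, 0],
    [0, 0.002, 0],
  ],
  gripper=[1, 1, 1, 1],
)

```text
time: 26.5
tool_pos: [531.3, -286.9, 28.8]
eef_rot: [0.707, -0.707, -0.019, 0.019]
wrist_force: [-0.0, 0.8, -2.3]
grip_width: 29.9
```

Run:
```python
from stand import *
show()
```

```text
t26.50 pos [ 531.3 -286.9   28.8] x [ 0.999  0.053 -0.001] y [-0.001 -0.    -1.   ] F [-0.   0.8 -2.3] T [ 0.09 -0.    0.03] w 29.9 q [-0.57  0.65  1.63 -0.    0.86 -0.62]
```

>>> step_arm(
  rotation=[
    [0, 0, 0],
    [0, 0, 0],
    [0, 0, 0],
  ],
  offset=[
    [0, 0.0006, 0],
    [0, 0.0012, 0],
    [0, 0.0012, 0],
  ],
  gripper=[1, 1, 1],
)

```text
time: 26.8
tool_pos: [531.4, -286.8, 27.9]
eef_rot: [0.707, -0.707, -0.019, 0.019]
wrist_force: [-3.0, 4.1, 4.0]
grip_width: 29.5
```

Run:
```python
from stand import *
show()
```

```text
t26.80 pos [ 531.4 -286.8   27.9] x [ 0.999  0.053 -0.001] y [-0.001  0.    -1.   ] F [-3.   4.1  4. ] T [ 0.31  0.24 -0.01] w 29.5 q [-0.57  0.66  1.63 -0.    0.86 -0.62]
```

>>> step_arm(
  rotation=[
    [0, 0, 0],
    [0, 0, 0],
    [0, 0, 0],
    [0, 0, 0],
    [0, 0, 0],
  ],
  offset=[
    [0, -0.001, 0],
    [-0.001, -0.001, 0.0013],
    [-0.001, 0, 0.0013],
    [-0.001, 0.0005, 0.0013],
    [-0.001, 0.0005, 0.0013],
  ],
  gripper=[1, 1, 1, 1, 1],
)

```text
time: 27.3
tool_pos: [530.3, -285.6, 27.3]
eef_rot: [0.707, -0.707, -0.019, 0.019]
wrist_force: [-0.8, -0.1, -2.6]
grip_width: 29.3
```

Run:
```python
from stand import *
show()
```

```text
t27.30 pos [ 530.3 -285.6   27.3] x [ 0.999  0.053 -0.001] y [-0.001  0.    -1.   ] F [-0.8 -0.1 -2.6] T [-0.01 -0.14 -0.03] w 29.3 q [-0.57  0.65  1.63 -0.    0.86 -0.62]
```

>>> step_arm(
  rotation=[
    [0, 0, 0],
    [0, 0, 0],
    [0, 0, 0],
  ],
  offset=[
    [-0.0003, 0.0006, 0],
    [-0.0003, 0.0012, 0],
    [-0.0003, 0.0012, 0],
  ],
  gripper=[1, 1, 1],
)

```text
time: 27.6
tool_pos: [530.4, -285.6, 26.4]
eef_rot: [-0.707, 0.707, 0.019, -0.019]
wrist_force: [1.0, 1.9, 1.6]
grip_width: 29.1
```

Run:
```python
from stand import *
show()
```

```text
t27.60 pos [ 530.4 -285.6   26.4] x [0.999 0.053 0.   ] y [ 0. -0. -1.] F [1.  1.9 1.6] T [ 0.23 -0.27 -0.07] w 29.1 q [-0.57  0.66  1.63 -0.    0.85 -0.62]
```

>>> step_arm(
  rotation=[
    [0, 0, 0],
    [0, 0, 0],
    [0, 0, 0],
  ],
  offset=[
    [0, 0.0005, 0.0005],
    [0, 0.001, 0.0005],
    [0, 0.001, 0.0005],
  ],
  gripper=[1, 1, 1],
)

```text
time: 27.9
tool_pos: [530.6, -285.2, 25.7]
eef_rot: [-0.707, 0.707, 0.019, -0.019]
wrist_force: [0.0, 2.5, 3.1]
grip_width: 29.8
```

Run:
```python
from stand import *
show()
```

```text
t27.90 pos [ 530.6 -285.2   25.7] x [0.999 0.053 0.001] y [ 0.001 -0.    -1.   ] F [0.  2.5 3.1] T [ 0.12 -0.3  -0.14] w 29.8 q [-0.57  0.66  1.63  0.    0.85 -0.62]
```

>>> step_arm(
  rotation=[
    [0, 0, 0],
    [0, 0, 0],
    [0, 0, 0],
    [0, 0, 0],
  ],
  offset=[
    [0, 0.0, 0.0007],
    [0, 0.0006, 0.0007],
    [0, 0.0012, 0.0007],
    [0, 0.0012, 0.0007],
  ],
  gripper=[1, 1, 1, 1],
)

```text
time: 28.3
tool_pos: [530.8, -284.9, 24.5]
eef_rot: [-0.706, 0.707, 0.019, -0.018]
wrist_force: [2.3, -2.7, -3.0]
grip_width: 29.3
```

Run:
```python
from stand import *
show()
```

```text
t28.30 pos [ 530.8 -284.9   24.5] x [0.999 0.053 0.001] y [ 0.001 -0.001 -1.   ] F [ 2.3 -2.7 -3. ] T [-0.27 -0.47 -0.04] w 29.3 q [-0.57  0.66  1.63 -0.    0.85 -0.62]
```

>>> step_arm(
  rotation=[
    [0, 0, 0],
    [0, 0, 0],
    [0, 0, 0],
    [0, 0, 0],
  ],
  offset=[
    [0.0003, 0.0, -0.0005],
    [0.0003, 0.0006, -0.0005],
    [0.0003, 0.0012, -0.0005],
    [0.0003, 0.0012, -0.0005],
  ],
  gripper=[1, 1, 1, 1],
)

```text
time: 28.7
tool_pos: [530.9, -285.2, 23.0]
eef_rot: [-0.707, 0.707, 0.019, -0.019]
wrist_force: [-0.9, 1.1, -0.5]
grip_width: 29.7
```

Run:
```python
from stand import *
show()
```

```text
t28.70 pos [ 530.9 -285.2   23. ] x [0.999 0.053 0.001] y [ 0.001 -0.001 -1.   ] F [-0.9  1.1 -0.5] T [ 0.11 -0.14 -0.02] w 29.7 q [-0.57  0.66  1.63 -0.    0.85 -0.62]
```

>>> step_arm(
  rotation=[
    [0, 0, 0],
    [0, 0, 0],
    [0, 0, 0],
  ],
  offset=[
    [0, 0.0006, 0],
    [0, 0.0012, 0],
    [0, 0.0012, 0],
  ],
  gripper=[1, 1, 1],
)

```text
time: 29.0
tool_pos: [531.2, -285.3, 22.2]
eef_rot: [-0.706, 0.707, 0.019, -0.018]
wrist_force: [0.1, 1.9, 6.2]
grip_width: 29.6
```

>>> step_arm(
  rotation=[
    [0, 0, 0],
    [0, 0, 0],
    [0, 0, 0],
  ],
  offset=[
    [0, 0.0006, 0],
    [0, 0.0012, 0],
    [0, 0.0012, 0],
  ],
  gripper=[1, 1, 1],
)

```text
time: 29.3
tool_pos: [531.3, -285.4, 22.1]
eef_rot: [-0.706, 0.707, 0.019, -0.019]
wrist_force: [-3.0, 3.2, 13.9]
grip_width: 29.7
```

>>> step_arm(
  rotation=[
    [0, 0, 0],
    [0, 0, 0],
    [0, 0, 0],
    [0, 0, 0],
  ],
  offset=[
    [0, 0.001, 0],
    [0, 0.002, 0],
    [0, 0.003, 0],
    [0, 0.003, 0],
  ],
  gripper=[1, 1, 1, 1],
)

```text
time: 29.7
tool_pos: [531.3, -285.4, 21.9]
eef_rot: [-0.706, 0.707, 0.02, -0.019]
wrist_force: [-11.9, 7.6, 34.0]
grip_width: 29.6
```

Run:
```python
from stand import *
show()
for k,a in(('s','side'),('t','top')): snap(a,k+'12')
s=load('s12');px=s['pixels'].astype(float);g=px.mean(2)
for r in range(136,180,1): print(r,' '.join('%3d'%g[r,c] for c in range(292,364,3)))
```

```text
t29.70 pos [ 531.3 -285.4   21.9] x [0.999 0.054 0.001] y [ 0.001 -0.002 -1.   ] F [-11.9   7.6  34. ] T [1.2  2.25 0.16] w 29.6 q [-0.57  0.66  1.63 -0.    0.85 -0.62]
136  89  90  88  87  89  88  88 109 240 186  72  88 129 226 165 112 163 176 226 173 167 126 117 105
137  87  87  88  90  88  88  88 109 239 190  72  88 131 232 167 108 141 169 211 173 169 131 116 104
138  88  91  88  89  88  89  88 110 239 182  74  89 132 238 171 104 109 140 179 168 168 134 117 106
139  89  88  87  87  89  88  88 109 239 172  77  91 139 240 180 100  88 104 133 141 158 135 117 106
140  88  87  87  87  88  89  88 111 239 165  98 120 161 242 184  95  78  85  96 103 128 122 118 109
141  88  89  89  88  88  89  87 110 239 162 150 175 204 242 180  90  67  73  81  87  98 107 117 110
142  88  89  88  89  88  90  87 110 239 161 196 211 223 242 177  79  63  66  71  86  88  99 117 111
143  87  88  88  87  89  89  89 110 239 159 219 220 223 242 174  70  63  62  67  85  84  96 117 111
144  88  87  87  87  89  88  88 111 240 157 223 217 220 241 171  65  63  62  63  80  84  91 119 113
145  89  88  87  88  86  88  96
[... 2768 characters left out ...]

173  89  89  89 124 174 179 180 178 175 172 166 163 158 150 144 130 123 116 108  76  78  84  84  89
174  88  90  88 100 153 177 181 178 174 172 165 161 153 148 140 131 122 117 101  78  84  85  84  86
175  88  89  89  90 120 166 178 178 175 172 163 157 152 147 141 132 121 112  90  83  85  84  85  85
176  88  88  90  88  96 138 170 175 173 170 164 159 153 147 140 131 119 105  86  85  86  85  85  86
177  90  89  88  89  90 105 144 167 171 170 163 160 152 146 140 128 110  93  86  85  85  85  85  84
178  89  88  89  89  88  91 106 140 155 163 159 154 149 142 134 117  98  88  85  86  86  86  85  85
179  90  91  89  89  89  87  90 105 123 139 142 144 135 129 116  98  89  85  86  84  84  86  85  84
```

>>> step_arm(
  rotation=[
    [0, 0, 0],
    [0, 0, 0],
    [0, 0, 0],
    [0, 0, 0],
    [0, 0, 0],
  ],
  offset=[
    [0, -0.0003, 0],
    [-0.0006, -0.0003, 0.0004],
    [-0.0006, 0.0, 0.0004],
    [-0.0006, 0.0015, 0.0004],
    [-0.0006, 0.0015, 0.0004],
  ],
  gripper=[1, 1, 1, 1, 1],
)

```text
time: 30.3
tool_pos: [530.9, -285.2, 22.0]
eef_rot: [-0.706, 0.708, 0.02, -0.019]
wrist_force: [-7.0, 5.1, 21.5]
grip_width: 29.6
```

Run:
```python
from stand import *
show()
```

```text
t30.30 pos [ 530.9 -285.2   22. ] x [0.999 0.055 0.001] y [ 0.001 -0.002 -1.   ] F [-7.   5.1 21.5] T [0.79 1.29 0.08] w 29.6 q [-0.57  0.66  1.63 -0.    0.84 -0.62]
```

>>> step_arm(
  rotation=[
    [0, 0, 0],
    [0, 0, 0],
    [0, 0, 0],
    [0, 0, 0],
  ],
  offset=[
    [-0.0002, -0.0002, 0.0002],
    [-0.0005, -0.0002, 0.0004],
    [-0.0005, 0.0008, 0.0004],
    [-0.0005, 0.0008, 0.0004],
  ],
  gripper=[1, 1, 1, 1],
)

```text
time: 30.7
tool_pos: [530.8, -285.2, 22.0]
eef_rot: [-0.706, 0.708, 0.02, -0.019]
wrist_force: [-1.8, 1.3, 11.5]
grip_width: 29.5
```

```bash
cat > m11.py <<'E'
from stand import *
from scipy.optimize import least_squares
show()
L=[robot.snapshot('side') for _ in range(4)];px=np.mean([l['pixels'].astype(float) for l in L],0);s=L[0];s['pixels']=px;np.savez('pics/s13.npz',**s);cv2.imwrite('pics/s13.png',px[:,:,::-1].round().astype(np.uint8))
k=8;x0,y0=285,130;i=cv2.resize(cv2.imread('pics/s13.png')[y0:185,x0:370],None,fx=k,fy=k,interpolation=cv2.INTER_CUBIC)
th=np.linspace(0,2*np.pi,97)
for c,r,z,col in((0,60,28,(0,0,255)),(0,82.5,26,(0,255,0)),(0,60,33,(255,0,255))):
    q=proj(s,np.stack([530.7+r*np.cos(th),-283.6+r*np.sin(th),0*th+z],-1));cv2.polylines(i,[((q-[x0,y0]+.5)*k*8).round().astype(int)],True,col,1,cv2.LINE_AA,3)
cv2.imwrite('pics/p12.png',i)
E
python3 m11.py
```

```text
t30.70 pos [ 530.8 -285.2   22. ] x [0.999 0.055 0.002] y [ 0.002 -0.003 -1.   ] F [-1.8  1.3 11.5] T [ 0.18  0.48 -0.  ] w 29.5 q [-0.57  0.66  1.63 -0.    0.84 -0.62]
```

View pics/p12.png

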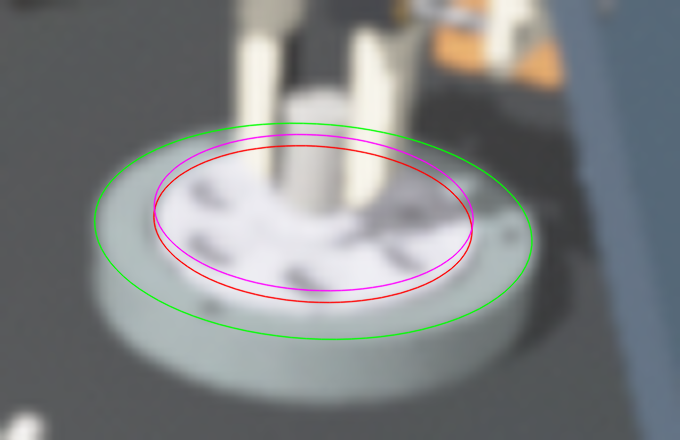

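>>> step_arm(
  rotation=[
    [0, 0, 0],
    [0, 0, 0],
    [0, 0, 0],
    [0, 0, 0],
    [0, 0, 0],
    [0, 0, 0],
    [0, 0, 0],
    [0, 0, 0],
    [0, 0, 0],
  ],
  offset=[
    [0, 0.0002, 0],
    [0, 0.0002, 0],
    [0, 0, 0],
    [0, 0, 0],
    [0, 0, 0],
    [0, 0, 0],
    [0, 0, 0],
    [0, 0, 0],
    [0, 0, 0],
  ],
  gripper=[1, 1, 0.3, 0.2, 0.1, 0, 0, 0, 0],
)

```text
time: 31.8
tool_pos: [530.8, -285.2, 22.0]
eef_rot: [-0.706, 0.708, 0.02, -0.019]
wrist_force: [-0.5, -0.2, 0.7]
grip_width: 46.5
```

>>> step_arm(
  rotation=[
    [0, 0, 0],
    [0, 0, 0],
    [0, 0, 0],
    [0, 0, 0],
    [0, 0, 0],
    [0, 0, 0],
    [0, 0, 0],
    [0, 0, 0],
    [0, 0, 0],
    [0, 0, 0],
  ],
  offset=[
    [0, -0.01, 0],
    [0, -0.025, 0],
    [0, -0.05, 0],
    [0, -0.08, 0],
    [0, -0.11, 0],
    [0, -0.15, 0],
    [0, -0.19, 0],
    [0, -0.22, 0],
    [0, -0.23, 0],
    [0, -0.23, 0],
  ],
  gripper=[0, 0, 0, 0, 0, 0, 0, 0, 0, 0],
)

```text
time: 32.8
tool_pos: [530.6, -284.7, 253.7]
eef_rot: [-0.705, 0.708, 0.021, -0.018]
wrist_force: [-0.2, 0.1, -0.3]
grip_width: 46.7
```

>>> step_arm(
  rotation=[
    [0, 0, 0],
    [0, 0, 0],
    [0, 0, 0],
    [0, 0, 0],
    [0, 0, 0],
    [0, 0, 0],
    [0, 0, 0],
    [0, 0, 0],
    [0, 0, 0],
    [0, 0, 0],
  ],
  offset=[
    [-0.02, 0, 0],
    [-0.05, 0, 0],
    [-0.09, 0, 0],
    [-0.13, 0, 0],
    [-0.17, 0, 0],
    [-0.21, 0, 0],
    [-0.24, 0, 0],
    [-0.25, 0, 0],
    [-0.25, 0, 0],
    [-0.25, 0, 0],
  ],
  gripper=[0, 0, 0, 0, 0, 0, 0, 0, 0, 0],
)

```text
time: 33.8
tool_pos: [281.7, -298.4, 252.2]
eef_rot: [-0.705, 0.708, 0.021, -0.018]
wrist_force: [1.2, -0.4, -0.8]
grip_width: 46.6
```

Run:
```python
from stand import *
from scipy.optimize import least_squares
show()
th=np.linspace(0,2*np.pi,145)[:-1]
fd=lambda f,x0,h:least_squares(f,x0,jac=lambda v:np.stack([(f(v+e)-f(v-e))/(2*np.abs(e).max()) for e in np.diag(h)],1),loss='cauchy',f_scale=.4)
for nm,k,box in(('side','s',(288,130,362,184)),('top','t',(320,165,392,245))):
    px=np.mean([robot.snapshot(nm)['pixels'].astype(float) for _ in range(4)],0);s=robot.snapshot(nm);g=px.mean(2)
    cv2.imwrite('pics/%s14.png'%k,px[:,:,::-1].round().astype(np.uint8))
    def con(thr):
        m=(g>thr).astype(np.uint8);z=np.zeros_like(m);z[box[1]:box[3],box[0]:box[2]]=1
        return cv2.convexHull(max(cv2.findContours(m*z,0,1)[0],key=cv2.contourArea))[:,0].astype(float)
    T=lambda H,Q:np.array([cv2.pointPolygonTest(H,(float(q[0]),float(q[1])),True) for q in Q])
    hull=lambda x,y,z0,h,r:cv2.convexHull(proj(s,np.array([[x+r*np.cos(a),y+r*np.sin(a),z] for z in(z0,z0+h) for a in th])).astype(np.float32))
    a=con(204);b=con(120);print(nm,'flange box',a.min(0),a.max(0),len(a))
    if k=='s': a=a[a[:,1]>150];b=b[b[:,1]>150]
    o=fd(lambda v:T(hull(v[0],v[1],0,26,82.5),b),[531.,-286.],[1.,1.]);print(' fixture',o.x.round(1),np.median(abs(o.fun)).round(2))
    for zt in(28,33): q=fd(lambda v:T(hull(v[0],v[1],zt,.1,60),a),[531.,-286.],[1.,1.]);print(' flange top z',zt,q.x.round(1),np.median(abs(q.fun)).round(2))
```

```text
t33.80 pos [ 281.7 -298.4  252.2] x [0.999 0.055 0.004] y [ 0.005 -0.004 -1.   ] F [ 1.2 -0.4 -0.8] T [-0.09 -0.1  -0.01] w 46.6 q [-0.93  0.02  1.91  0.    1.2  -0.98]
side flange box [305. 142.] [343. 168.] 15
 fixture [ 530.4 -283.2] 0.33
 flange top z 28 [ 527.6 -279.5] 0.47
 flange top z 33 [ 522.9 -273.2] 0.41
top flange box [337. 186.] [374. 222.] 23
 fixture [ 532.3 -287.9] 0.17
 flange top z 28 [ 530.9 -288.4] 0.11
 flange top z 33 [ 529.8 -287.3] 0.16
```

Run:
```python
from h import *
a,b=[cv2.GaussianBlur(cv2.cvtColor(cv2.imread('pics/%s.png'%f),6),(3,3),0).astype(float) for f in('t1','t14')]
for n,(x,y,w,h) in dict(disc_mid=(160,160,24,42),disc_right=(185,168,24,42),bottle=(195,92,28,36),jar=(332,132,26,26),beaker=(284,115,28,28),hex=(238,112,30,48),mountA=(218,230,20,20),mountB=(288,238,20,20)).items():
    d,r=cv2.phaseCorrelate(a[y:y+h,x:x+w].copy(),b[y:y+h,x:x+w].copy(),cv2.createHanningWindow((w,h),cv2.CV_64F)); print(n,np.round(d,2),round(r,2))
print(robot.hand_in())
```

```text
disc_mid [-0.08  0.72] 0.89
disc_right [0.02 0.55] 0.93
bottle [-0.01 -0.08] 0.86
jar [0.35 0.55] 1.1
beaker [0.21 0.09] 0.94
hex [-0.04  0.15] 0.95
mountA [-0.    0.19] 0.87
mountB [-0.09  0.31] 0.78
the job is handed in; nothing more can be done
None
```

The job is done and handed in at about 34 s of the 67 s allowed. I lifted the holder from the rack's +y slot, leaned it on the large stand against the slope and both pegs, and let go. I then took it again by the spigot, pressed it into the fixture pocket, let go and moved the arm clear.

**Checks that agreed**
- **On the stand:** the slope and then the pegs were felt as contact forces. After release, both cameras showed the holder leaning where it should be.
- **In the pocket:** the arm met a hard stop at the same tool height (22.0 mm) under 11, 21 and 34 N of push, after a catch and drop about 3 mm higher. That height puts the underside within about 1 mm of the pocket floor.
- **After letting go:** the top camera put the flange centre within about 1.5 mm of the fixture's. The picture taken while it was still held showed the flange low and level.
- **Everything else:** the plain discs and loose things shifted by at most 0.7 pixel (about 2 mm) in the top view.

**Checks that failed or disagreed**
- **First grasp missed:** the real fingertips sit about 36 mm further back along the tool than stated. I found this by touching the top of the disc, then allowed for it; no harm was done.
- **Pocket entry:** the first try met one side of the pocket, and I corrected it by 1–2 mm from the side forces.
- **Side-camera fit:** this fit of the seated flange was off by 3–4 mm in the direction of "too low". I put this down to blur at the lower edge; it does not suggest the flange is standing up on the plungers.

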